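# Feed bearing blocks through the guarded demagnetising tunnel

### The job

Slide the yellow guard fully home across the tunnel mouth and lock it with the red-headed pin, dropped right down through the guard tab and the bracket below. Then, with the guard pinned, load every blue bearing block that is on the mat into the infeed channel and drive it with the push stick - do not handle it with the gripper in the tunnel or on the outfeed - under the guard and completely out of the far end of the tunnel, so that all blocks stand upright on the outfeed bed. Finally lay the push stick back upright on its white pad as it lay at the start, nose the same way, and leave the other things on the bench undisturbed.

Things in the scene. Friction and masses are not known exactly. Their poses are not given: they have to be found in the camera images.
- machine: Green tunnel with copper coils on a long grey bed, fixed. Origin on the bench under the middle of the tunnel mouth; z up, feed direction its own -y, x across. Bed top is 30 mm above the bench, 90 wide, y = +170 (infeed end) to -380 mm. Fences (8 mm high on the infeed, 30 on the outfeed) leave a channel 60 wide, x = -30 to 30. Tunnel: y = 0 (mouth) to -60 (outlet), outside x = -62 to 62, top 140 mm up.
- mouth (a point): Middle of the tunnel mouth at bed level (machine x 0, y 0, z 30 mm), axes as the machine's. With the guard home the opening here is only 48 mm high above the bed; the tunnel is 64 mm wide inside.
- outlet (a point): Middle of the tunnel's far end at bed level (machine x 0, y -60, z 30 mm). The outfeed bed goes on from here to a 12 mm high end stop at machine y = -374 mm: room for three blocks in a row, and a block may push the ones before it along.
- guard (a joint): Travel of the yellow and black guard plate along the machine's -x, in m: 0 = fully open, 0.08 = fully home at its stop. About 2.5 N of friction; it stays where left. Plate 94 mm wide, 42 high, 8 thick, just before the mouth (machine y 4 to 12), lower edge 78 and top edge 120 mm above the bench.
- guard_knob (a point): Centre of the guard's black square knob, 24 x 24 mm and 36 mm tall, on a short stem on the guard plate's top edge (knob 140 to 176 mm above the bench; this point at machine y 14). It moves with the guard; axes as the machine's.
- guard_hole (a point): Centre of the top of the 18 mm hole through the guard's yellow tab (10 mm thick, 50 x 36 mm), 107 mm above the bench. It moves with the guard; fully home it stands right over the bracket's hole.
- bracket_hole (a point): Centre of the top of the 18 mm hole through the machine's fixed green bracket (12 mm thick, its top 95 mm above the bench, 2 mm under the tab), at machine x -78, y +35 mm. Nothing stands below it.
- park_hole (a point): Top centre of the grey parking block (60 x 60 x 85 mm high, fixed), with an 18 mm hole right through in which the pin stands at the start, its head resting on the block.
- pin_head (a point): Lock pin, upright: this point is the centre of the grip part of its red round head, 26 mm diameter and 40 mm tall (from 22 mm below this point to 18 mm above). Below the head is a steel shank 12 mm diameter, 48 mm long, with a chamfered end. Mass 90 g. Inserted fully, the head rests on the guard tab.
- pin_tip (a point): Lower end of the pin's shank, 70 mm below point pin_head; fully inserted it is 59 mm above the bench.
- stick_grip (a point): Push stick: middle of its orange upright handle, 20 mm thick (stick's x), 60 long (y), 18 to 78 mm above the underside; this point is 50 mm above the underside. It stands on a steel shoe 48 wide, 18 thick, 45 mm ahead to 35 behind; a wooden bar 36 wide, 18 thick runs on along the stick's own -y to the orange nose, 195 mm ahead, 26 high. 0.35 kg, mostly in the shoe.
- stick_nose (a point): Middle of the nose face of the push stick, 195 mm ahead (stick's -y) of the handle and 13 mm above its underside.
- pad_mark (a point): Point on top of the white pad (75 x 270 x 3 mm, fixed) over which the stick's handle stands when the stick is put away; the stick then points along this point's -y. The pad reaches from 55 mm behind to 215 mm ahead of this point. The stick lies within 4 mm of it at the start.
- mat: Black rubber stock mat 130 x 380 x 3 mm, fixed; origin under its centre, long along its y. The blocks stand on it at the start.
- block1_hub (a point): Blue pillow-block bearing (two or three are present; an absent one gives None). Flat base 44 mm wide (own x), 90 long (own y), 14 high, with a round hub in the middle: 30 mm wide across x with flat side faces, 40 mm across, its top 40 mm above the underside. This point is in the upper hub, 30 mm above the underside; grip the hub across x above the base. Mass about 0.4 kg.
- block2_hub (a point): Blue pillow-block bearing (two or three are present; an absent one gives None). Flat base 44 mm wide (own x), 90 long (own y), 14 high, with a round hub in the middle: 30 mm wide across x with flat side faces, 40 mm across, its top 40 mm above the underside. This point is in the upper hub, 30 mm above the underside; grip the hub across x above the base. Mass about 0.4 kg.
- block3_hub (a point): Blue pillow-block bearing (two or three are present; an absent one gives None). Flat base 44 mm wide (own x), 90 long (own y), 14 high, with a round hub in the middle: 30 mm wide across x with flat side faces, 40 mm across, its top 40 mm above the underside. This point is in the upper hub, 30 mm above the underside; grip the hub across x above the base. Mass about 0.4 kg.
- spray: Green spray can, 56 mm diameter, 170 high, a bystander.
- spanner: Spanner lying on the bench, a bystander.
- mallet: Hammer lying on the bench, a bystander.
- valve: Black valve body on a steel foot, about 110 mm, a bystander.
Mind the look-alikes: they are no part of the job. What is shaped like the part that bears block1_hub but brown, orange or purple is not meant.

How it is judged:
By the outcome, as a careful person would: the job done as asked, in the order asked, and still so for the second after the job is handed in, with the robot touching nothing.
Of block1, block2, block3 only 2 to 3 are there at a start; the rules pass over those that are not, and their reading is None.
At some moment in a run one of block1, block2, block3, stick may be knocked a few centimetres aside while the robot is not near it.
It also fails if it takes over 210 s, if anything falls off the work surface, if the arm or the gripper's body presses on something with over 40 N, if the wrist force passes 120 N, or if a joint passes its speed limit or range.

### The arm

A 6-joint arm with a two-finger parallel gripper is mounted at the origin on the work surface. World frame = base frame: x ahead of the robot, y to its left, z up, the work surface at z = 0. Lengths are in m, angles in rad, forces in N, time in s.
With the tool pointing down it reaches from about 0.4 to 0.825 m from the base axis. Payload 7 kg.
Tool frame: the origin (TCP) lies on the centre line of the jaws, within the pads' length; the fingertips stand 22 mm ahead of it and the grasp point (between the pads) lies 3 mm ahead of it; z points along the fingers, y is the line along which they close (so a half turn about z gives the same grasp; the last joint's range is limited). The gripper opens to 88 mm and grips with 3 to 60 N. Pads are 19 mm wide; open, the fingers measure 130 mm over their backs; the gripper's body (78 mm by 193 mm) begins 47 mm behind the grasp point.
Start: joints at [-0.867, 0.359, 0.012, 0, -1.224, -0.288], TCP at [0.273, -0.617, 0.249] pointing down, gripper open.
Joint ranges: [-3.07, 3.07], [-1.43, 2.12], [-1.02, 1.25], [-3.03, 1.67], [-3.05, -0], [-3.03, 3.03]. Speed limits (rad/s): [2.39, 2.39, 3.01, 3.14, 3.14, 3.14].

### API

Orientations are given as [roll, pitch, yaw] about the fixed x, y, z axes, in that order (R = Rz(yaw) Ry(pitch) Rx(roll)).
In Python, from station import monitor, viewer, order gives the robot as it stands. The module is installed in compiled form; this text tells all that it offers.
- The arm moves only by the tool servo_tool, never from a script. Its argument "targets" is a list of rows, each an object with "angular": the turn, a rotation vector about the tool's x, y, z in degrees, a list of three; "xyz": the shift along the tool's x, y, z in cm, a list of three; "claw": the finger opening in cm, from 0 to 8.76. A call has 1 to 20 rows; each row shifts and turns the commanded pose from where the row before left it, along the tool's axes as they then stand; what a row does not reach is not made up. A row lasts 1/10 s, in which the tool goes at most 50 mm and 8.59 degrees, less where a joint would pass 70% of its speed; a pose out of reach is approached as far as the arm can. A call is refused whole if a number of a shift passes 5 or a number of a turn 8.59, either way. A call with a gripper value outside its range is refused whole. The fingers move at their own pace and stop on an object; "force" is the grip in N (left out, the last holds). Time passes only in rows, so rows that do not move let the fingers close. It gives the time, the measured TCP pose, the force, the opening and the grip force at its end, in the units of the state.
- monitor.get_state(): the state, without advancing time (a new reading comes with each control period).
- viewer.grab_frame(name): name is "scene" or "top"; returns a dict with "color" (384x512x3 uint8, blue, green, red), "fovy" (degrees; the focal length in pixels is half the picture's height over the tangent of half this angle, whatever the lens; pixels are square), "cx", "cy" (the principal point, pixels), "k1" (the pictures are not rectified: a ray, as slopes to the right and down, at radius r is drawn at 1 + k1 r^2 times it, then the intrinsics apply), "R" (3x3) and "t" (3): a world point X has camera coordinates R X + t. Camera axes: x right, y down, z forward; pixel columns grow to the right and rows downward; lengths in m; the calibration is good to about 2 mm. A picture is of the moment at which its call begins. There is no depth.
- order.job_done(): hands the job in; it is judged then, once.
The state is a dict: "t": time; "q": joint angles; "qd": joint speeds; "joint_efforts": joint torques, N m; "eef_pos": TCP position; "ee_rot": TCP orientation; "force": force on the tool from outside, world axes, zero at the start; "moment": the same for the moment, N m; "width": finger opening in m; "gripper_force": force on a finger pad.
Only numpy, scipy, OpenCV 4.12 (cv2) and the standard library are available. Lean on these libraries where they do the work, as an engineer would, in place of code of your own. Each camera call takes 0.05 s, during which the arm holds its last target. There are 200 camera calls.

## Working session

There is one attempt and no reset: what is moved stays moved. The work goes in short steps, Python scripts to look and compute and a tool call to move; the robot and the scene stay as the last step left them, time stands still between calls to the robot, and variables do not carry over. Pictures are saved under pics/ and viewed, at most 14 in all, crops included, and the job is handed in when it is done.

Besides the shell and the picture viewer there is one more tool, called after "Call:" as name(argument=value, ...), one argument or row to a line, values as JSON. servo_tool: Moves the arm, as the interface text tells. Its arguments: {"type":"object","properties":{"targets":{"type":"array"},"force":{"type":"number"}},"required":["targets"]}

```bash
mkdir -p pics; cat > h.py <<'E'
import numpy as np, cv2
from station import monitor, viewer, order
def grab(n,fn):
    f=viewer.grab_frame(n); cv2.imwrite(f'pics/{fn}.png',f['color'])
    np.savez(f'pics/{fn}.npz',**{k:v for k,v in f.items()}); return f
def load(fn): return np.load(f'pics/{fn}.npz')
def K(f):
    h=f['color'].shape[0]; F=h/2/np.tan(np.radians(float(f['fovy']))/2)
    return np.array([[F,0,float(f['cx'])],[0,F,float(f['cy'])],[0,0,1]])
def D(f): return np.array([float(f['k1']),0,0,0,0])
def pt(f,uv,z):
    """pixels -> world at height z"""
    n=cv2.undistortPoints(np.array(uv,float).reshape(-1,1,2),K(f),D(f)).reshape(-1,2)
    d=np.c_[n,np.ones(len(n))]@f['R']; C=-f['R'].T@f['t']
    return C+d*((z-C[2])/d[:,2])[:,None]
def proj(f,X):
    return cv2.projectPoints(np.array(X,float).reshape(-1,1,3),cv2.Rodrigues(np.array(f['R']))[0],np.array(f['t'],float),K(f),D(f))[0].reshape(-1,2)
E
python3 - <<'E'
from h import *
for n in('scene','top'):
    f=grab(n,n+'0'); print(n,f['fovy'],f['cx'],f['cy'],f['k1'],-f['R'].T@f['t']); print(f['R'].round(3))
    im=cv2.resize(f['color'],(800,600),interpolation=cv2.INTER_CUBIC); cv2.imwrite(f'pics/{n}0b.png',im)
s=monitor.get_state(); print(s)
E
```

```text
scene 55.06114903617086 259.63856497202516 191.34120707528947 -0.0903515262233983 [ 1.13710821 -0.09775226  0.97163096]
[[ 0.227  0.974 -0.   ]
 [ 0.785 -0.183 -0.591]
 [-0.576  0.134 -0.806]]
top 55.82083315918967 257.3065109732859 192.75392429963415 -0.04512959820421241 [0.44748551 0.04533438 1.46807206]
[[-0.024 -0.999  0.02 ]
 [-0.998  0.023 -0.052]
 [ 0.052 -0.022 -0.998]]
{'t': 0.1, 'q': array([-8.66896723e-01,  3.59326500e-01,  1.11651827e-02, -2.83256101e-04,
       -1.22408916e+00, -2.88102650e-01]), 'qd': array([-0.00082373, -0.00289684,  0.00421854,  0.00169026, -0.00218957,
        0.00186797]), 'joint_efforts': array([-1.92548709e-03, -5.84164059e+01,  2.93750435e+01,  7.01545626e+00,
        1.01761168e-02, -6.42969667e-05]), 'eef_pos': array([ 0.27246281, -0.61713998,  0.24772003]), 'ee_rot': array([ 3.14012277e+00, -1.57888388e-04, -2.72589203e+00]), 'force': array([ 1.01390854,  0.26634505, -1.17900489]), 'moment': array([ 0.00929147, -0.0036296 ,  0.02344244]), 'gripper_force': 0.0, 'width': 0.08768097738246947}
```

View pics/scene0b.png

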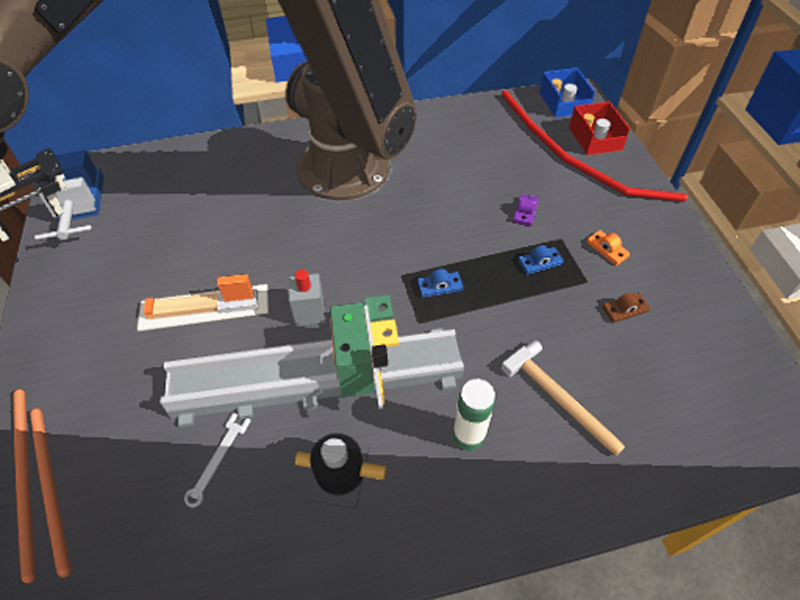

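View pics/top0b.png

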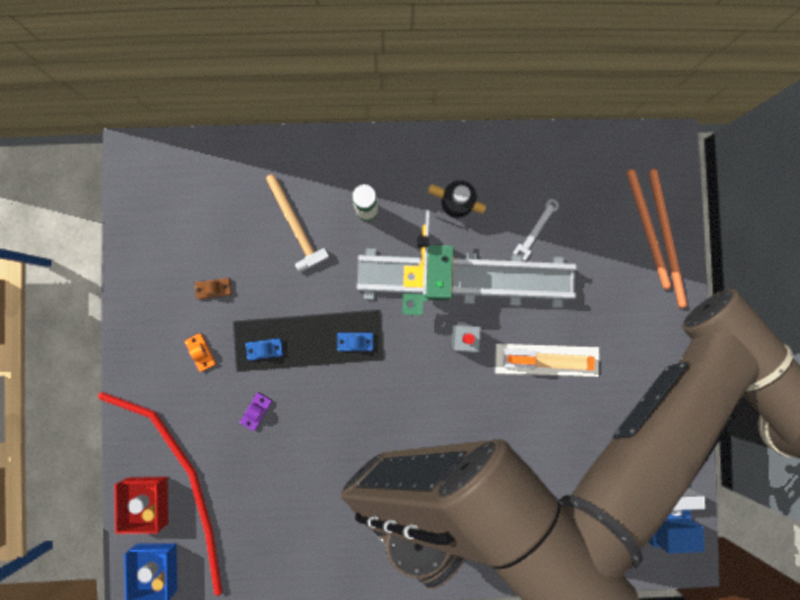

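Two blue blocks stand on the mat (top view at about (264,350) and (355,342)). The machine runs along world -y, with the guard open on the far side. I'll enlarge these areas to measure them.

```bash
python3 - <<'E'
from h import *
def crop(fn,x,y,w,h,s,out):
    im=load(fn)['color'][y:y+h,x:x+w]; im=cv2.resize(im,None,fx=s,fy=s,interpolation=cv2.INTER_CUBIC)
    for i in range(0,w,10): cv2.line(im,(i*s,0),(i*s,12 if i%50==0 else 5),(0,255,255),1)
    for i in range(0,h,10): cv2.line(im,(0,i*s),(12 if i%50==0 else 5,i*s),(0,255,255),1)
    cv2.imwrite(f'pics/{out}.png',im)
crop('top0',140,130,260,120,3,'c1')
crop('scene0',80,140,310,130,2,'c2a')
crop('top0',220,130,170,120,4,'c1z') 
crop('scene0',80,165,225,115,3,'c2')
E
```

```text
(no output)
```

View pics/c1z.png

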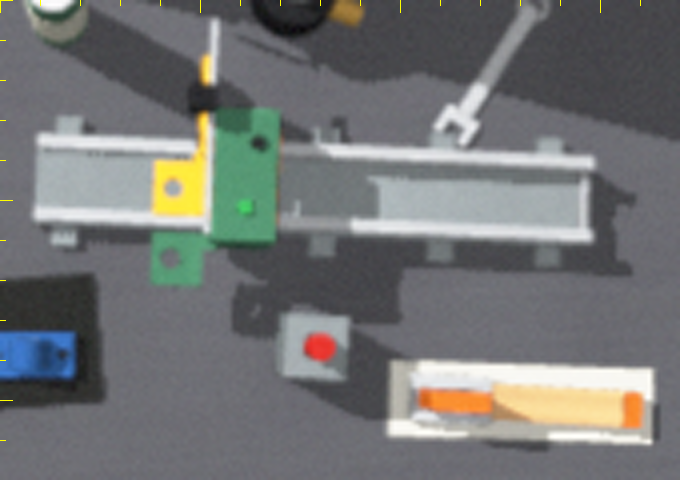

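View pics/c2.png

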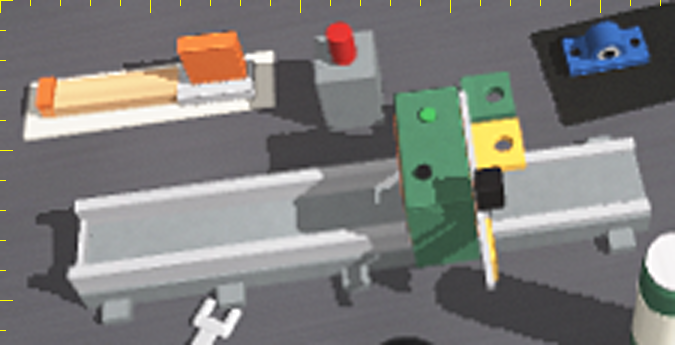

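The crops resolve the tunnel corners, tab hole (173,188) and bracket hole (170,258), pin head (320,347), stick handle (455,401) and pad. Now I'll fit these points and crop the blocks.

```bash
cat > fit.py <<'E'
from h import *
from scipy.optimize import least_squares
T,S=load('top0'),load('scene0')
def tp(u,v): return [220+(u+.5)/4-.5,130+(v+.5)/4-.5]
def sp(u,v): return [80+(u+.5)/3-.5,165+(v+.5)/3-.5]
def fit(obs,x0,full=True):
    def world(p,L):
        c,s=np.cos(p[2]),np.sin(p[2]); return [p[0]+c*L[0]-s*L[1],p[1]+s*L[0]+c*L[1],L[2]]
    def r(p): return np.concatenate([proj(f,[world(p,L)])[0]-uv for f,L,uv in obs])
    s=least_squares(r,x0,loss='soft_l1'); print(s.x.round(4),'deg',np.degrees(s.x[2]).round(2)); print(s.fun.reshape(-1,2).round(1).tolist()); return s.x
E
cat > m.py <<'E'
from fit import *
m=lambda a,b:((a[0]+b[0])/2,(a[1]+b[1])/2)
print('machine');fit([(T,[.062,0,.14],tp(215,109)),(T,[.062,-.06,.14],tp(280,109)),(T,[-.062,-.06,.14],tp(276,243)),
 (T,[0,-.38,.06],tp(593.5,200)),(T,[.002,.035,.107],tp(173,188)),(T,[-.078,.035,.095],tp(170,258)),(T,[0,.17,.038],tp(35.5,177)),
 (S,[-.062,-.06,.14],sp(395,93)),(S,[-.078,.035,.095],sp(495,93)),(S,[.002,.035,.107],sp(504,144)),(S,[0,.17,.038],sp(641,174)),(S,[0,-.38,.06],sp(74,237))],[.6,0,0])
print('pin',pt(T,[tp(320,347)],.125),pt(S,[sp(340,30)],.125))
print('parkblk',pt(T,[tp(315,347)],.085))
print('stick handle',pt(T,[tp(455,401)],.081),pt(S,[sp(211,40)],.081),'nose',pt(T,[tp(643,410)],.029))
print('pad');fit([(T,[-.0375,.055,.003],tp(386,437)),(T,[.0375,.055,.003],tp(389,360)),(T,[.0375,-.215,.003],tp(655,369)),(T,[-.0375,-.215,.003],tp(652,443)),(S,[.0375,-.215,.003],sp(26,139)),(S,[-.0375,-.215,.003],sp(27,87)),(S,[-.0375,.055,.003],sp(272,53)),(S,[.0375,.055,.003],sp(274,107))],[.4,-.2,0])
a=cv2.resize(T['color'][195:245,145:250],None,fx=6,fy=6,interpolation=cv2.INTER_CUBIC)
b=cv2.resize(S['color'][145:210,250:380],None,fx=5,fy=5,interpolation=cv2.INTER_CUBIC)
o=np.zeros((600,660,3),np.uint8); o[:270,:630]=a[:270]; o[275:600,:650]=b; cv2.imwrite('pics/blk.png',o)
E
python3 m.py
```

```text
machine
[ 0.5885 -0.0408 -0.0683] deg -3.91
[[-0.3, -0.7], [-0.4, 0.0], [-0.7, -0.0], [-0.7, -0.1], [-0.3, -3.8], [-0.5, -0.0], [-0.6, -0.3], [-1.1, -1.1], [-0.8, -0.7], [-0.1, 2.9], [-0.2, -1.3], [-1.4, -0.4]]
pin [[ 0.4256851  -0.13866792  0.125     ]] [[ 0.4278893  -0.13550995  0.125     ]]
parkblk [[ 0.42515747 -0.13935564  0.085     ]]
stick handle [[ 0.36991879 -0.2732184   0.081     ]] [[ 0.37339561 -0.27022255  0.081     ]] nose [[ 0.35270774 -0.47485703  0.029     ]]
pad
[ 0.3702 -0.2774 -0.0593] deg -3.39
[[0.1, -1.2], [-0.1, -0.5], [-1.0, -0.6], [-0.6, -0.7], [-1.6, -0.1], [0.5, -1.4], [-0.5, -1.1], [-0.5, -1.0]]
```

```bash
sleep 1
```

```text
(no output)
```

View pics/blk.png

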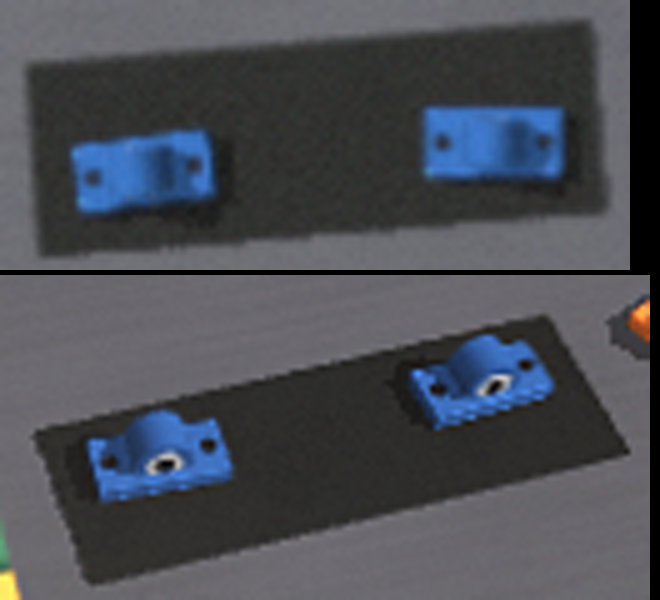

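Block corners in the upper half of this picture: block A (424,107)-(564,180), block B (73,147)-(215,195). Next I'll fit the block poses and the knob.

```bash
cat > b.py <<'E'
from fit import *
def tb(u,v): return [145+(u+.5)/6-.5,195+(v+.5)/6-.5]
def sb(u,v): return [250+(u+.5)/5-.5,145+(v-274.5)/5-.5]
c=[[.022,.045,.017],[.022,-.045,.017],[-.022,-.045,.017],[-.022,.045,.017]]
A=list(zip(c,[(424,107),(565,107),(564,180),(423,178)])); B=list(zip(c,[(73,147),(210,130),(215,195),(80,212)]))
cs=[[-.022,-.045,.017],[-.022,.045,.017],[.022,.045,.017],[.022,-.045,.017]]
As=list(zip(cs,[(88,440),(220,420),(233,465),(103,490)])); Bs=list(zip(cs,[(412,370),(527,342),(553,380),(435,415)]))
for o,s in((A,As),(B,Bs)):
    fit([(T,L,tb(*p)) for L,p in o],[.37,.1,0]); fit([(S,L,sb(*p)) for L,p in s],[.37,.1,0])
print('tab hole',pt(T,[tp(173,188)],.107),pt(S,[sp(504,144)],.107))
print('knob',pt(T,[tp(203,98)],.176),pt(S,[sp(489,176)],.176))
def M(x,y,z=0):
    a=-.0683; return np.array([.5885+np.cos(a)*x-np.sin(a)*y,-.0408+np.sin(a)*x+np.cos(a)*y])
for n,x,y in(('bracket',-.078,.035),('tab0',.002,.035),('knob at x0',0,.014),('in110',0,.11),('in355',0,.355)): print(n,M(x,y))
E
python3 b.py
```

```text
[ 0.423   0.1376 -0.0319] deg -1.83
[[0.4, 0.4], [-0.5, 0.6], [-0.4, -0.6], [0.5, -0.4]]
[ 0.4277  0.142  -0.0209] deg -1.2
[[-0.1, -0.2], [-0.2, -0.6], [0.6, 0.6], [-0.2, 0.2]]
[0.41  0.37  0.097] deg 5.56
[[0.1, -0.1], [-0.3, -0.0], [0.1, 0.1], [0.1, 0.0]]
[0.4128 0.373  0.0864] deg 4.95
[[-0.6, -0.3], [-0.1, -0.8], [0.5, 0.9], [0.2, 0.2]]
tab hole [[ 0.57842741 -0.00668119  0.107     ]] [[ 0.58371036 -0.00370542  0.107     ]]
knob [[ 0.65237347 -0.03307389  0.176     ]] [[ 0.65633084 -0.03015278  0.176     ]]
bracket [ 0.5130705  -0.00055834]
tab0 [ 0.59288398 -0.0060181 ]
knob at x0 [ 0.58945546 -0.02683264]
in110 [0.59600716 0.06894353]
in355 [0.61272765 0.3133723 ]
```

Call:
servo_tool(
  targets=[
    {"angular":[0,0,-7.8],"xyz":[0,0,0],"claw":7},
    {"angular":[0,0,-7.8],"xyz":[0,0,0],"claw":7},
    {"angular":[0,0,-7.8],"xyz":[0,0,0],"claw":7},
    {"angular":[0,0,-7.8],"xyz":[0,0,0],"claw":7},
    {"angular":[0,0,-7.8],"xyz":[0,0,0],"claw":7},
    {"angular":[0,0,-7.8],"xyz":[0,0,0],"claw":7},
    {"angular":[0,0,-7.8],"xyz":[0,0,0],"claw":7},
    {"angular":[0,0,-7.8],"xyz":[0,0,0],"claw":7},
  ],
  force=20,
)

```text
t: 0.9
eef_pos: [0.2725, -0.6172, 0.248]
ee_rot: [3.141, 0.001, -1.631]
force: [0.8, 0.4, -0.4]
width: 0.0702
gripper_force: 0.0
```

```bash
cat > go.py <<'E'
import sys
from h import *
from scipy.spatial.transform import Rotation as Ro
s=monitor.get_state(); R=Ro.from_euler('xyz',s['ee_rot'])
x,y,z,yaw=[float(v) for v in sys.argv[1:5]]
d=np.array([x,y,z])-s['eef_pos']
Rt=Ro.from_euler('xyz',[np.pi,0,np.radians(yaw)])
print('t',round(s['t'],2),'pos',s['eef_pos'].round(4),'rpy',np.degrees(s['ee_rot']).round(2),'w',round(s['width'],4),'gf',round(s['gripper_force'],1),'F',s['force'].round(1),'q',s['q'].round(2))
print('shift cm (cur axes)',(R.inv().apply(d)*100).round(2),'(target axes)',(Rt.inv().apply(d)*100).round(2),'turn deg',np.degrees((R.inv()*Rt).as_rotvec()).round(2))
E
python3 go.py .654 -.0316 .25 -93.9
```

```text
t 0.9 pos [ 0.2725 -0.6172  0.248 ] rpy [ 1.7997e+02  5.0000e-02 -9.3460e+01] w 0.0702 gf 0.0 F [ 0.8  0.4 -0.4] q [-0.87  0.36  0.01 -0.   -1.22  0.81]
shift cm (cur axes) [-60.76 -34.54  -0.17] (target axes) [-61.02 -34.08  -0.2 ] turn deg [0.03 0.05 0.44]
```

Call:
servo_tool(
  targets=[
    {"angular":[0,0,0.44],"xyz":[-4.06,-2.3,0],"claw":7},
    {"angular":[0,0,0],"xyz":[-4.06,-2.3,0],"claw":7},
    {"angular":[0,0,0],"xyz":[-4.06,-2.3,0],"claw":7},
    {"angular":[0,0,0],"xyz":[-4.06,-2.3,0],"claw":7},
    {"angular":[0,0,0],"xyz":[-4.06,-2.3,0],"claw":7},
    {"angular":[0,0,0],"xyz":[-4.06,-2.3,0],"claw":7},
    {"angular":[0,0,0],"xyz":[-4.06,-2.3,0],"claw":7},
    {"angular":[0,0,0],"xyz":[-4.06,-2.3,0],"claw":7},
    {"angular":[0,0,0],"xyz":[-4.06,-2.3,0],"claw":7},
    {"angular":[0,0,0],"xyz":[-4.06,-2.3,0],"claw":7},
    {"angular":[0,0,0],"xyz":[-4.06,-2.3,0],"claw":7},
    {"angular":[0,0,0],"xyz":[-4.06,-2.3,0],"claw":7},
    {"angular":[0,0,0],"xyz":[-4.06,-2.3,0],"claw":7},
    {"angular":[0,0,0],"xyz":[-4.06,-2.3,0],"claw":7},
    {"angular":[0,0,0],"xyz":[-4.06,-2.3,0],"claw":7},
    {"angular":[0,0,0],"xyz":[0,0,0],"claw":7},
  ],
)

```text
t: 2.5
eef_pos: [0.6633, -0.0309, 0.247]
ee_rot: [3.141, -0.0, -1.64]
force: [-0.1, -0.4, -0.3]
width: 0.0703
gripper_force: 0.0
```

```bash
python3 go.py .654 -.0316 .167 -93.9
```

```text
t 2.5 pos [ 0.6633 -0.0309  0.247 ] rpy [179.94  -0.   -93.99] w 0.0703 gf 0.0 F [-0.1 -0.4 -0.3] q [ 0.25  0.34 -0.02 -0.   -1.21 -0.32]
shift cm (cur axes) [0.14 0.92 8.  ] (target axes) [0.14 0.93 8.  ] turn deg [ 0.06 -0.   -0.09]
```

Call:
servo_tool(
  targets=[
    {"angular":[0,0,0],"xyz":[0.14,0.92,2],"claw":7},
    {"angular":[0,0,0],"xyz":[0,0,2],"claw":7},
    {"angular":[0,0,0],"xyz":[0,0,2],"claw":7},
    {"angular":[0,0,0],"xyz":[0,0,1],"claw":7},
    {"angular":[0,0,0],"xyz":[0,0,1],"claw":7},
    {"angular":[0,0,0],"xyz":[0,0,0],"claw":1},
    {"angular":[0,0,0],"xyz":[0,0,0],"claw":1},
    {"angular":[0,0,0],"xyz":[0,0,0],"claw":1},
    {"angular":[0,0,0],"xyz":[0,0,0],"claw":1},
    {"angular":[0,0,0],"xyz":[0,0,0],"claw":1},
    {"angular":[0,0,0],"xyz":[0,0,0],"claw":1},
    {"angular":[0,0,0],"xyz":[0,0,0],"claw":1},
    {"angular":[0,0,0],"xyz":[0,0,0],"claw":1},
  ],
)

```text
t: 3.8
eef_pos: [0.6524, -0.036, 0.169]
ee_rot: [-3.14, 0.0, -1.644]
force: [1.8, -0.6, 0.5]
width: 0.0241
gripper_force: 20.0
```

```bash
python3 go.py .587 -.027 .167 -93.9
```

```text
t 3.8 pos [ 0.6524 -0.036   0.169 ] rpy [-179.93    0.    -94.2 ] w 0.0241 gf 20.0 F [ 1.8 -0.6  0.5] q [ 0.24  0.38 -0.15  0.   -1.04 -0.32]
shift cm (cur axes) [-0.42  6.59  0.19] (target axes) [-0.46  6.59  0.2 ] turn deg [-0.07  0.   -0.3 ]
```

Call:
servo_tool(
  targets=[
    {"angular":[0,0,0],"xyz":[0,1,0],"claw":1},
    {"angular":[0,0,0],"xyz":[0,1,0],"claw":1},
    {"angular":[0,0,0],"xyz":[0,1,0],"claw":1},
    {"angular":[0,0,0],"xyz":[0,1,0],"claw":1},
    {"angular":[0,0,0],"xyz":[0,1,0],"claw":1},
    {"angular":[0,0,0],"xyz":[0,1,0],"claw":1},
    {"angular":[0,0,0],"xyz":[0,0,0],"claw":1},
  ],
)

```text
t: 4.5
eef_pos: [0.59, -0.0318, 0.169]
ee_rot: [3.14, -0.0, -1.644]
force: [-1.6, -2.8, 4.7]
width: 0.0237
gripper_force: 20.0
```

Call:
servo_tool(
  targets=[
    {"angular":[0,0,0],"xyz":[0,0.3,0],"claw":1},
    {"angular":[0,0,0],"xyz":[0,0.2,0],"claw":1},
    {"angular":[0,0,0],"xyz":[0,0,0],"claw":1},
  ],
)

```text
t: 4.8
eef_pos: [0.589, -0.0317, 0.1689]
ee_rot: [-3.138, -0.0, -1.644]
force: [10.5, -7.2, -1.4]
width: 0.0238
gripper_force: 20.0
```

Call:
servo_tool(
  targets=[
    {"angular":[0,0,0],"xyz":[0,0.2,0],"claw":1},
    {"angular":[0,0,0],"xyz":[0,0.1,0],"claw":1},
    {"angular":[0,0,0],"xyz":[0,0,0],"claw":1},
  ],
)

```text
t: 5.1
eef_pos: [0.5889, -0.0316, 0.1689]
ee_rot: [-3.133, -0.0, -1.644]
force: [21.8, -12.3, -10.3]
width: 0.024
gripper_force: 20.0
```

Call:
servo_tool(
  targets=[
    {"angular":[0,0,0],"xyz":[0,-0.3,0],"claw":1},
    {"angular":[0,0,0],"xyz":[0,0,0],"claw":6},
    {"angular":[0,0,0],"xyz":[0,0,0],"claw":6},
    {"angular":[0,0,0],"xyz":[0,0,0],"claw":6},
    {"angular":[0,0,0],"xyz":[0,0,0],"claw":6},
    {"angular":[0,0,0],"xyz":[0,0,-2],"claw":6},
    {"angular":[0,0,0],"xyz":[0,0,-3],"claw":6},
    {"angular":[0,0,0],"xyz":[0,0,-3],"claw":6},
    {"angular":[0,0,0],"xyz":[0,0,0],"claw":6},
    {"angular":[0,0,0],"xyz":[0,0,0],"claw":6},
  ],
)

```text
t: 6.1
eef_pos: [0.587, -0.0309, 0.249]
ee_rot: [-3.141, 0.001, -1.644]
force: [-0.5, 0.1, -1.8]
width: 0.0601
gripper_force: 0.0
```

```bash
python3 go.py .4268 -.1371 .116 -93.9
```

```text
t 6.1 pos [ 0.587  -0.0309  0.249 ] rpy [-1.7994e+02  5.0000e-02 -9.4220e+01] w 0.0601 gf 0.0 F [-0.5  0.1 -1.8] q [ 0.28  0.22 -0.19 -0.   -1.17 -0.35]
shift cm (cur axes) [11.78 15.21 13.28] (target axes) [11.69 15.26 13.3 ] turn deg [-0.06  0.05 -0.32]
```

Call:
servo_tool(
  targets=[
    {"angular":[0,0,-0.3],"xyz":[2.35,3.05,0],"claw":6},
    {"angular":[0,0,0],"xyz":[2.35,3.05,0],"claw":6},
    {"angular":[0,0,0],"xyz":[2.35,3.05,0],"claw":6},
    {"angular":[0,0,0],"xyz":[2.35,3.05,0],"claw":6},
    {"angular":[0,0,0],"xyz":[2.35,3.05,0],"claw":6},
    {"angular":[0,0,0],"xyz":[0,0,2],"claw":6},
    {"angular":[0,0,0],"xyz":[0,0,2],"claw":6},
    {"angular":[0,0,0],"xyz":[0,0,2],"claw":6},
    {"angular":[0,0,0],"xyz":[0,0,0],"claw":6},
    {"angular":[0,0,0],"xyz":[0,0,0],"claw":6},
    {"angular":[0,0,0],"xyz":[0,0,0],"claw":6},
  ],
)

```text
t: 7.2
eef_pos: [0.4272, -0.1378, 0.1892]
ee_rot: [-3.141, -0.0, -1.639]
force: [-0.4, -0.3, -0.3]
width: 0.0601
gripper_force: 0.0
```

```bash
python3 go.py .4268 -.1371 .116 -93.9
```

```text
t 7.2 pos [ 0.4272 -0.1378  0.1892] rpy [-1.7997e+02 -1.0000e-02 -9.3900e+01] w 0.0601 gf 0.0 F [-0.4 -0.3 -0.3] q [ 0.13  0.03 -0.55  0.   -0.99 -0.2 ]
shift cm (cur axes) [-0.07  0.05  7.32] (target axes) [-0.07  0.05  7.32] turn deg [-0.03 -0.01  0.  ]
```

Call:
servo_tool(
  targets=[
    {"angular":[0,0,0],"xyz":[0,0,2],"claw":6},
    {"angular":[0,0,0],"xyz":[0,0,2],"claw":6},
    {"angular":[0,0,0],"xyz":[0,0,2],"claw":6},
    {"angular":[0,0,0],"xyz":[0,0,1.3],"claw":6},
    {"angular":[0,0,0],"xyz":[0,0,0],"claw":6},
    {"angular":[0,0,0],"xyz":[0,0,0],"claw":1.5},
    {"angular":[0,0,0],"xyz":[0,0,0],"claw":1.5},
    {"angular":[0,0,0],"xyz":[0,0,0],"claw":1.5},
    {"angular":[0,0,0],"xyz":[0,0,0],"claw":1.5},
    {"angular":[0,0,0],"xyz":[0,0,0],"claw":1.5},
    {"angular":[0,0,0],"xyz":[0,0,0],"claw":1.5},
  ],
  force=30,
)

```text
t: 8.3
eef_pos: [0.4269, -0.1379, 0.1159]
ee_rot: [-3.141, 0.0, -1.639]
force: [-1.7, 1.5, 4.4]
width: 0.0253
gripper_force: 30.0
```

Call:
servo_tool(
  targets=[
    {"angular":[0,0,0],"xyz":[0,0,-1],"claw":1.5},
    {"angular":[0,0,0],"xyz":[0,0,-2],"claw":1.5},
    {"angular":[0,0,0],"xyz":[0,0,-2],"claw":1.5},
    {"angular":[0,0,0],"xyz":[0,0,-2],"claw":1.5},
    {"angular":[0,0,0],"xyz":[0,0,-1],"claw":1.5},
    {"angular":[0,0,0],"xyz":[0,0,0],"claw":1.5},
    {"angular":[0,0,0],"xyz":[0,0,0],"claw":1.5},
  ],
)

```text
t: 9.0
eef_pos: [0.4264, -0.1378, 0.1951]
ee_rot: [3.141, 0.0, -1.639]
force: [-0.0, 0.2, -0.7]
width: 0.0257
gripper_force: 30.0
```

```bash
python3 - <<'E'
from h import *
grab('top','top1');grab('scene','scene1')
T=load('top1');S=load('scene1')
a=cv2.resize(T['color'][145:235,225:325],None,fx=5,fy=5,interpolation=cv2.INTER_CUBIC)
cv2.imwrite('pics/p1.png',a[:,:])
b=cv2.resize(S['color'][150:265,170:300],None,fx=5,fy=5,interpolation=cv2.INTER_CUBIC); cv2.imwrite('pics/p2.png',b)
E
python3 go.py .5131 -.0006 .21 -93.9
```

```text
t 9.1 pos [ 0.4261 -0.1378  0.1946] rpy [179.9   -0.   -93.93] w 0.0254 gf 30.0 F [ 0.2 -0.1 -1. ] q [ 0.13  0.02 -0.54 -0.   -1.   -0.2 ]
shift cm (cur axes) [-14.29  -7.74  -1.56] (target axes) [-14.28  -7.75  -1.54] turn deg [ 0.1  -0.   -0.03]
```

View pics/p2.png

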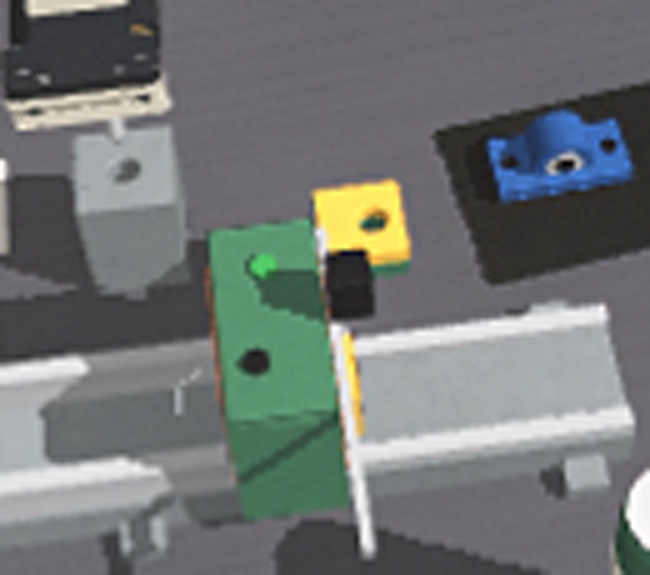

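The guard is home: its tab now covers the bracket, with the hole at crop (376,221). The park hole is at (127,169). The top view comes next.

```bash
python3 - <<'E'
from h import *
S=load('scene1')
f=lambda u,v,o=(170,150):[o[0]+(u+.5)/5-.5,o[1]+(v+.5)/5-.5]
print('guard hole',pt(S,[f(376,221)],.107),'park hole',pt(S,[f(127,169)],.085))
E
```

```text
guard hole [[0.51818952 0.00173453 0.107     ]] park hole [[ 0.42982531 -0.13546633  0.085     ]]
```

View pics/p1.png

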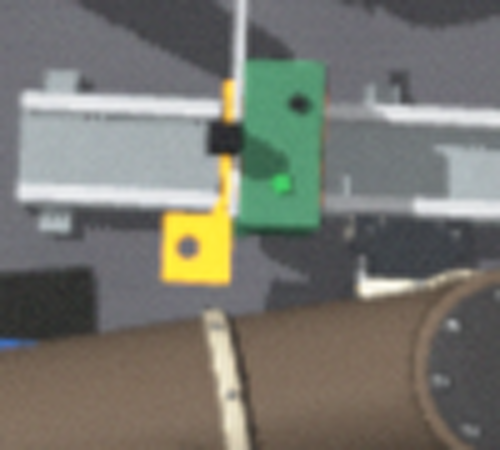

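The top view shows the tab hole at crop (188,247).

```bash
python3 - <<'E'
from h import *
T=load('top1')
print('guard hole top',pt(T,[[225+188.5/5-.5,145+247.5/5-.5]],.107))
E
python3 go.py .5145 -.0005 .21 -93.9
```

```text
guard hole top [[ 0.51290397 -0.00248386  0.107     ]]
t 9.1 pos [ 0.4261 -0.1378  0.1946] rpy [179.9   -0.   -93.93] w 0.0254 gf 30.0 F [ 0.2 -0.1 -1. ] q [ 0.13  0.02 -0.54 -0.   -1.   -0.2 ]
shift cm (cur axes) [-14.31  -7.87  -1.56] (target axes) [-14.3   -7.88  -1.54] turn deg [ 0.1  -0.   -0.03]
```

Call:
servo_tool(
  targets=[
    {"angular":[0,0,0],"xyz":[-0.5,0,-1.5],"claw":1.5},
    {"angular":[0,0,0],"xyz":[-3,-1,0],"claw":1.5},
    {"angular":[0,0,0],"xyz":[-4,-2,0],"claw":1.5},
    {"angular":[0,0,0],"xyz":[-4,-3,0],"claw":1.5},
    {"angular":[0,0,0],"xyz":[-2.75,-1.88,0],"claw":1.5},
    {"angular":[0,0,0],"xyz":[0,0,0],"claw":1.5},
    {"angular":[0,0,0],"xyz":[0,0,0],"claw":1.5},
    {"angular":[0,0,0],"xyz":[0,0,0],"claw":1.5},
  ],
)

```text
t: 9.9
eef_pos: [0.5143, -0.0016, 0.2097]
ee_rot: [3.14, -0.001, -1.639]
force: [-0.9, 0.3, -1.2]
width: 0.0256
gripper_force: 30.0
```

```bash
python3 go.py .5145 -.001 .188 -93.9; python3 - <<'E'
from h import *
S=grab('scene','scene2')
cv2.imwrite('pics/p3.png',cv2.resize(S['color'][150:240,190:290],None,fx=6,fy=6,interpolation=cv2.INTER_CUBIC))
E
```

```text
t 9.9 pos [ 0.5143 -0.0016  0.2097] rpy [ 1.799e+02 -4.000e-02 -9.393e+01] w 0.0256 gf 30.0 F [-0.9  0.3 -1.2] q [ 0.38  0.13 -0.39 -0.   -1.05 -0.45]
shift cm (cur axes) [-0.07 -0.02  2.17] (target axes) [-0.06 -0.02  2.17] turn deg [ 0.1  -0.04 -0.03]
```

View pics/p3.png

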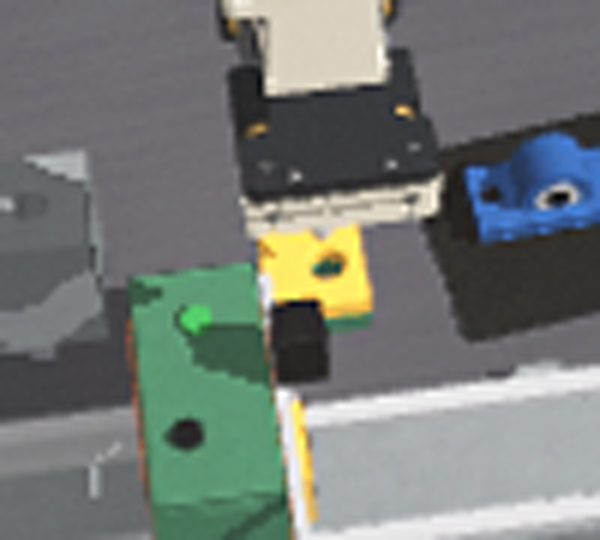

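The hand body hides the pin, so I'll descend gently and watch the force.

Call:
servo_tool(
  targets=[
    {"angular":[0,0,0],"xyz":[-0.05,0,1.2],"claw":1.5},
    {"angular":[0,0,0],"xyz":[0,0,0.7],"claw":1.5},
    {"angular":[0,0,0],"xyz":[0,0,0.4],"claw":1.5},
    {"angular":[0,0,0],"xyz":[0,0,0.4],"claw":1.5},
    {"angular":[0,0,0],"xyz":[0,0,0],"claw":1.5},
  ],
)

```text
t: 10.45
eef_pos: [0.5148, -0.0008, 0.1829]
ee_rot: [3.141, -0.0, -1.639]
force: [-0.1, -0.1, -2.1]
width: 0.0256
gripper_force: 30.0
```

Call:
servo_tool(
  targets=[
    {"angular":[0,0,0],"xyz":[0,0,0.3],"claw":1.5},
    {"angular":[0,0,0],"xyz":[0,0,0.3],"claw":1.5},
    {"angular":[0,0,0],"xyz":[0,0,0],"claw":1.5},
  ],
)

```text
t: 10.75
eef_pos: [0.515, -0.0006, 0.1772]
ee_rot: [3.141, -0.0, -1.639]
force: [-0.4, 0.2, 0.1]
width: 0.0254
gripper_force: 30.0
```

```bash
python3 go.py .5145 -.001 .14 -93.9
```

```text
t 10.75 pos [ 0.515  -0.0006  0.1772] rpy [ 1.7997e+02 -1.0000e-02 -9.3910e+01] w 0.0254 gf 30.0 F [-0.4  0.2  0.1] q [ 0.38  0.16 -0.44 -0.   -0.98 -0.45]
shift cm (cur axes) [0.04 0.04 3.72] (target axes) [0.04 0.05 3.72] turn deg [ 0.03 -0.01 -0.01]
```

Call:
servo_tool(
  targets=[
    {"angular":[0,0,0],"xyz":[0,0,0.4],"claw":1.5},
    {"angular":[0,0,0],"xyz":[0,0,0.4],"claw":1.5},
    {"angular":[0,0,0],"xyz":[0,0,0.4],"claw":1.5},
    {"angular":[0,0,0],"xyz":[0,0,0],"claw":1.5},
  ],
)

```text
t: 11.15
eef_pos: [0.5147, -0.0007, 0.1648]
ee_rot: [3.14, -0.0, -1.639]
force: [0.0, 0.9, -1.1]
width: 0.0251
gripper_force: 30.0
```

Call:
servo_tool(
  targets=[
    {"angular":[0,0,0],"xyz":[0,0,0.6],"claw":1.5},
    {"angular":[0,0,0],"xyz":[0,0,0.6],"claw":1.5},
    {"angular":[0,0,0],"xyz":[0,0,0.6],"claw":1.5},
    {"angular":[0,0,0],"xyz":[0,0,0.5],"claw":1.5},
    {"angular":[0,0,0],"xyz":[0,0,0],"claw":1.5},
  ],
)

```text
t: 11.65
eef_pos: [0.5146, -0.0007, 0.1416]
ee_rot: [3.14, -0.001, -1.639]
force: [-0.7, -0.8, -0.6]
width: 0.0254
gripper_force: 30.0
```

Call:
servo_tool(
  targets=[
    {"angular":[0,0,0],"xyz":[0,0,0.25],"claw":1.5},
    {"angular":[0,0,0],"xyz":[0,0,0],"claw":1.5},
    {"angular":[0,0,0],"xyz":[0,0,0],"claw":4.5},
    {"angular":[0,0,0],"xyz":[0,0,0],"claw":4.5},
    {"angular":[0,0,0],"xyz":[0,0,0],"claw":4.5},
    {"angular":[0,0,0],"xyz":[0,0,-1],"claw":4.5},
    {"angular":[0,0,0],"xyz":[0,0,-2],"claw":4.5},
    {"angular":[0,0,0],"xyz":[0,0,-3],"claw":4.5},
    {"angular":[0,0,0],"xyz":[0,0,-3],"claw":6.5},
    {"angular":[0,0,0],"xyz":[-3,2,0],"claw":6.5},
    {"angular":[0,0,0],"xyz":[-4,3,0],"claw":6.5},
    {"angular":[0,0,0],"xyz":[-4,3,0],"claw":6.5},
    {"angular":[0,0,0],"xyz":[0,0,0],"claw":6.5},
    {"angular":[0,0,0],"xyz":[0,0,0],"claw":6.5},
  ],
)

```text
t: 13.05
eef_pos: [0.4426, 0.1158, 0.2312]
ee_rot: [-3.14, 0.001, -1.635]
force: [0.2, 0.2, 0.4]
width: 0.065
gripper_force: 0.0
```

```bash
python3 go.py .4253 .1398 .15 -91.5; python3 - <<'E'
from h import *
S=grab('scene','scene3');T=grab('top','top3')
a=cv2.resize(S['color'][140:250,190:390],None,fx=4,fy=4,interpolation=cv2.INTER_CUBIC)
cv2.imwrite('pics/p4.png',a)
for n in('scene','top'):
    d=cv2.absdiff(load(n+'0')['color'],load(n+'3')['color']).max(2); print(n)
    # blue centroids
    for k in('0','3'):
        h=cv2.cvtColor(load(n+k)['color'],cv2.COLOR_BGR2HSV); m=cv2.inRange(h,(100,140,60),(120,255,255))
        _,_,st,c=cv2.connectedComponentsWithStats(m)
        print([(c[i].round(1).tolist(),int(st[i,4])) for i in range(1,len(st)) if 60<st[i,4]<1500])
E
```

```text
t 13.05 pos [0.4426 0.1158 0.2312] rpy [-1.7992e+02  6.0000e-02 -9.3710e+01] w 0.065 gf 0.0 F [0.2 0.2 0.4] q [ 0.69  0.01 -0.47  0.   -1.09 -0.75]
shift cm (cur axes) [-2.27  1.89  8.12] (target axes) [-2.35  1.79  8.12] turn deg [-0.08  0.05 -2.21]
scene
[([458.2, 59.5], 795), ([181.2, 30.3], 654), ([498.4, 62.3], 1475), ([345.5, 165.7], 298), ([281.4, 180.9], 319)]
[([260.6, 15.3], 62), ([458.8, 58.1], 818), ([191.3, 26.5], 1436), ([498.4, 62.3], 1475), ([257.7, 59.7], 98), ([345.5, 165.7], 299), ([281.3, 180.9], 323)]
top
[([14.4, 164.5], 102), ([227.1, 218.4], 265), ([168.6, 223.1], 254), ([434.6, 342.0], 622), ([15.0, 358.1], 178), ([96.0, 364.9], 905)]
[([15.1, 164.6], 104), ([168.3, 223.0], 245), ([431.1, 339.7], 839), ([15.1, 357.9], 179), ([96.0, 364.9], 905)]
```

View pics/p4.png

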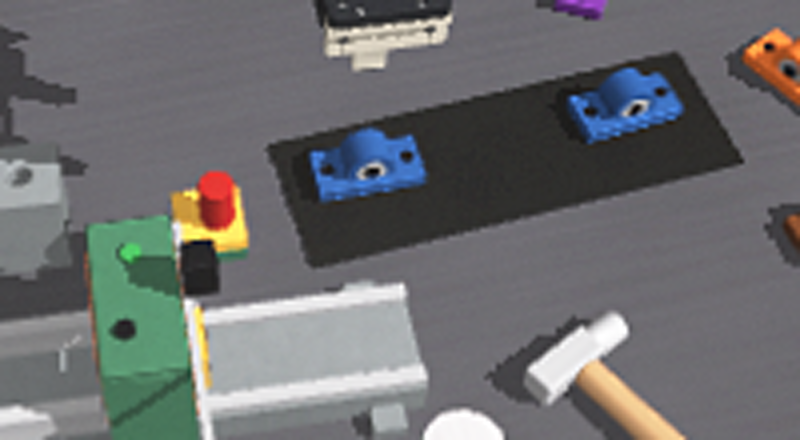

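The pin is seated with its head on the tab (crop (216,200)), and both blocks are where they were. Next I'll pick block A.

Call:
servo_tool(
  targets=[
    {"angular":[0,0,-2.2],"xyz":[0,0,0],"claw":6.5},
    {"angular":[0,0,0],"xyz":[-1.2,0.9,3],"claw":6.5},
    {"angular":[0,0,0],"xyz":[-1.15,0.89,3],"claw":6.5},
    {"angular":[0,0,0],"xyz":[0,0,3],"claw":6.5},
    {"angular":[0,0,0],"xyz":[0,0,3],"claw":6.5},
    {"angular":[0,0,0],"xyz":[0,0,3],"claw":6.5},
    {"angular":[0,0,0],"xyz":[0,0,2],"claw":6.5},
    {"angular":[0,0,0],"xyz":[0,0,1],"claw":6.5},
    {"angular":[0,0,0],"xyz":[0,0,0],"claw":6.5},
    {"angular":[0,0,0],"xyz":[0,0,0],"claw":6.5},
  ],
)

```text
t: 14.15
eef_pos: [0.4264, 0.1384, 0.0506]
ee_rot: [-3.141, -0.0, -1.602]
force: [0.5, -0.3, -0.1]
width: 0.0649
gripper_force: 0.0
```

```bash
python3 go.py .4253 .1398 .044 -91.5
```

```text
t 14.15 pos [0.4264 0.1384 0.0506] rpy [-179.98   -0.    -91.77] w 0.0649 gf 0.0 F [ 0.5 -0.3 -0.1] q [ 0.76  0.23 -0.72  0.   -0.62 -0.79]
shift cm (cur axes) [-0.14  0.12  0.66] (target axes) [-0.14  0.11  0.66] turn deg [-0.02 -0.   -0.27]
```

Call:
servo_tool(
  targets=[
    {"angular":[0,0,0],"xyz":[-0.14,0.12,0.6],"claw":6.5},
    {"angular":[0,0,0],"xyz":[0,0,0],"claw":6.5},
    {"angular":[0,0,0],"xyz":[0,0,0],"claw":2},
    {"angular":[0,0,0],"xyz":[0,0,0],"claw":2},
    {"angular":[0,0,0],"xyz":[0,0,0],"claw":2},
    {"angular":[0,0,0],"xyz":[0,0,0],"claw":2},
    {"angular":[0,0,0],"xyz":[0,0,0],"claw":2},
    {"angular":[0,0,0],"xyz":[0,0,-1],"claw":2},
    {"angular":[0,0,0],"xyz":[0,0,-3],"claw":2},
    {"angular":[0,0,0],"xyz":[0,0,-4],"claw":2},
    {"angular":[0,0,0],"xyz":[0,0,-3],"claw":2},
    {"angular":[0,0,0],"xyz":[0,0,0],"claw":2},
    {"angular":[0,0,0],"xyz":[0,0,0],"claw":2},
  ],
  force=35,
)

```text
t: 15.45
eef_pos: [0.4242, 0.1401, 0.1546]
ee_rot: [-3.141, 0.001, -1.601]
force: [-0.3, 0.1, -4.6]
width: 0.0295
gripper_force: 35.0
```

```bash
python3 go.py .5962 .071 .15 -93.9
```

```text
t 15.45 pos [0.4242 0.1401 0.1546] rpy [-1.7997e+02  8.0000e-02 -9.1740e+01] w 0.0295 gf 35.0 F [-0.3  0.1 -4.6] q [ 0.76  0.07 -0.6  -0.   -0.9  -0.79]
shift cm (cur axes) [  6.38 -17.4    0.46] (target axes) [  5.72 -17.63   0.46] turn deg [-0.03  0.08  2.16]
```

Call:
servo_tool(
  targets=[
    {"angular":[0,0,2.16],"xyz":[0,0,0],"claw":2},
    {"angular":[0,0,0],"xyz":[1.1,-3.5,0],"claw":2},
    {"angular":[0,0,0],"xyz":[1.2,-3.5,0],"claw":2},
    {"angular":[0,0,0],"xyz":[1.2,-3.5,0],"claw":2},
    {"angular":[0,0,0],"xyz":[1.1,-3.5,0],"claw":2},
    {"angular":[0,0,0],"xyz":[1.1,-3.6,0],"claw":2},
    {"angular":[0,0,0],"xyz":[0,0,2],"claw":2},
    {"angular":[0,0,0],"xyz":[0,0,2],"claw":2},
    {"angular":[0,0,0],"xyz":[0,0,1.5],"claw":2},
    {"angular":[0,0,0],"xyz":[0,0,0],"claw":2},
    {"angular":[0,0,0],"xyz":[0,0,0],"claw":2},
  ],
)

```text
t: 16.55
eef_pos: [0.5955, 0.071, 0.0979]
ee_rot: [3.139, -0.001, -1.638]
force: [0.0, 0.6, -2.6]
width: 0.0294
gripper_force: 35.0
```

```bash
python3 go.py .597 .071 .073 -93.9; python3 - <<'E'
from h import *
S=grab('scene','scene4')
cv2.imwrite('pics/p5.png',cv2.resize(S['color'][170:260,190:330],None,fx=5,fy=5,interpolation=cv2.INTER_CUBIC))
E
```

```text
t 16.55 pos [0.5955 0.071  0.0979] rpy [ 1.7985e+02 -8.0000e-02 -9.3880e+01] w 0.0294 gf 35.0 F [ 0.   0.6 -2.6] q [ 0.44  0.37 -0.34  0.   -0.86 -0.51]
shift cm (cur axes) [-0.02 -0.15  2.49] (target axes) [-0.01 -0.15  2.49] turn deg [ 0.15 -0.08  0.02]
```

View pics/p5.png

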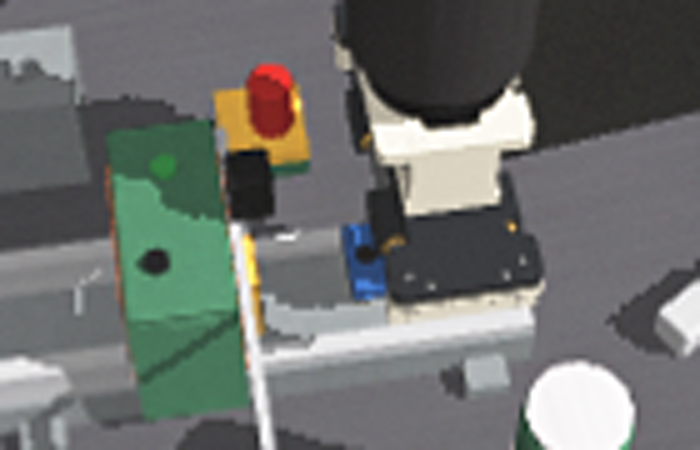

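Call:
servo_tool(
  targets=[
    {"angular":[0,0,0],"xyz":[0,-0.12,1.2],"claw":2},
    {"angular":[0,0,0],"xyz":[0,0,0.9],"claw":2},
    {"angular":[0,0,0],"xyz":[0,0,0.4],"claw":2},
    {"angular":[0,0,0],"xyz":[0,0,0],"claw":2},
    {"angular":[0,0,0],"xyz":[0,0,0],"claw":5.5},
    {"angular":[0,0,0],"xyz":[0,0,0],"claw":5.5},
    {"angular":[0,0,0],"xyz":[0,0,0],"claw":5.5},
    {"angular":[0,0,0],"xyz":[0,0,0],"claw":5.5},
    {"angular":[0,0,0],"xyz":[0,0,-2],"claw":5.5},
    {"angular":[0,0,0],"xyz":[0,0,-3],"claw":5.5},
    {"angular":[0,0,0],"xyz":[-3.5,0,0],"claw":0},
    {"angular":[0,0,0],"xyz":[-3.5,0,0],"claw":0},
    {"angular":[0,0,0],"xyz":[0,0,0],"claw":0},
    {"angular":[0,0,0],"xyz":[0,0,0],"claw":0},
    {"angular":[0,0,0],"xyz":[0,0,0],"claw":0},
    {"angular":[0,0,0],"xyz":[0,0,0],"claw":0},
  ],
)

```text
t: 18.2
eef_pos: [0.6021, 0.1402, 0.124]
ee_rot: [3.141, -0.0, -1.639]
force: [-0.3, -0.1, -0.1]
width: 0.0126
gripper_force: 0.0
```

```bash
python3 go.py .602 .141 .06 -93.9; python3 - <<'E'
from h import *
S=grab('scene','scene5');T=grab('top','top5')
a=cv2.resize(S['color'][170:260,190:330],None,fx=5,fy=5,interpolation=cv2.INTER_CUBIC)
cv2.imwrite('pics/p6.png',a)
E
```

```text
t 18.2 pos [0.6021 0.1402 0.124 ] rpy [ 1.7999e+02 -1.0000e-02 -9.3920e+01] w 0.0126 gf 0.0 F [-0.3 -0.1 -0.1] q [ 0.54  0.37 -0.28  0.   -0.92 -0.61]
shift cm (cur axes) [-0.08  0.01  6.4 ] (target axes) [-0.08  0.01  6.4 ] turn deg [ 0.01 -0.01 -0.02]
```

View pics/p6.png

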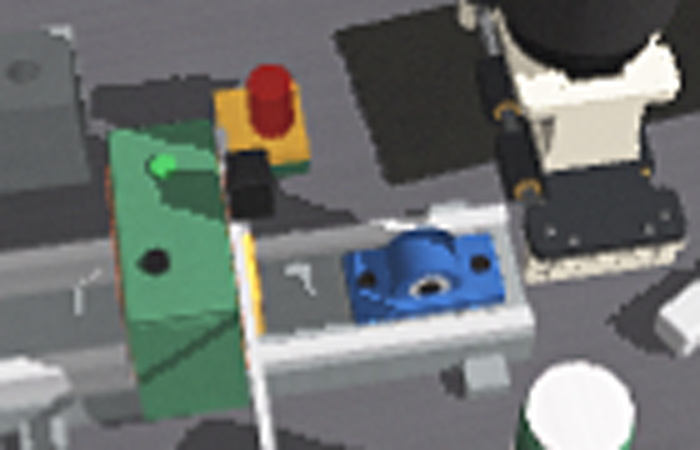

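Block A sits square in the infeed. I'll nudge it up to the guard with closed fingers behind its base, which is still on the infeed.

Call:
servo_tool(
  targets=[
    {"angular":[0,0,0],"xyz":[-0.1,0,2.5],"claw":0},
    {"angular":[0,0,0],"xyz":[0,0,2.5],"claw":0},
    {"angular":[0,0,0],"xyz":[0,0,1.7],"claw":0},
    {"angular":[0,0,0],"xyz":[0,0,0],"claw":0},
    {"angular":[0,0,0],"xyz":[1,0,0],"claw":0},
    {"angular":[0,0,0],"xyz":[0.8,0,0],"claw":0},
    {"angular":[0,0,0],"xyz":[0.8,0,0],"claw":0},
    {"angular":[0,0,0],"xyz":[0,0,0],"claw":0},
  ],
)

```text
t: 19.1
eef_pos: [0.6007, 0.115, 0.058]
ee_rot: [-3.141, 0.001, -1.64]
force: [-0.1, 0.4, -1.0]
width: 0.0004
gripper_force: 0.0
```

Call:
servo_tool(
  targets=[
    {"angular":[0,0,0],"xyz":[0.8,0,0],"claw":0},
    {"angular":[0,0,0],"xyz":[0.8,0,0],"claw":0},
    {"angular":[0,0,0],"xyz":[0.8,0,0],"claw":0},
    {"angular":[0,0,0],"xyz":[0.8,0,0],"claw":0},
    {"angular":[0,0,0],"xyz":[0.4,0,0],"claw":0},
    {"angular":[0,0,0],"xyz":[0,0,0],"claw":0},
  ],
)

```text
t: 19.7
eef_pos: [0.598, 0.0795, 0.0572]
ee_rot: [-3.142, -0.0, -1.639]
force: [-0.2, 0.8, 1.6]
width: 0.0005
gripper_force: 0.6
```

```bash
cat > bl.py <<'E'
from h import *
import sys
def blue(n,fn):
    f=grab(n,fn); h=cv2.cvtColor(f['color'],cv2.COLOR_BGR2HSV); m=cv2.inRange(h,(100,140,40),(120,255,255)); m[:100]=0
    _,_,st,c=cv2.connectedComponentsWithStats(m)
    for i in range(1,len(st)):
        if 40<st[i,4]<600: print(n,c[i].round(1),st[i].tolist())
blue('scene','s_'+sys.argv[1]);blue('top','t_'+sys.argv[1])
E
python3 bl.py 6; python3 go.py .4114 .3715 .15 -84.8; python3 - <<'E'
from h import *
S=load('pics/../s_6') if 0 else load('s_6')
cv2.imwrite('pics/p7.png',cv2.resize(S['color'][140:260,190:380],None,fx=4,fy=4,interpolation=cv2.INTER_CUBIC))
E
```

```text
scene [435.4 108.7] [429, 100, 14, 21, 114]
scene [345.5 165.7] [332, 157, 29, 19, 298]
scene [256.1 226.9] [243, 218, 28, 19, 305]
top [ 14.8 164.6] [0, 160, 32, 10, 105]
top [258.6 174.8] [251, 170, 16, 11, 135]
top [162.1 223.6] [157, 218, 12, 13, 105]
top [ 15.2 358. ] [0, 347, 33, 24, 175]
t 19.8 pos [0.5974 0.0795 0.0567] rpy [ 1.7992e+02 -5.0000e-02 -9.3900e+01] w 0.0006 gf 0.2 F [ 0.3  0.7 -0.5] q [ 0.46  0.43 -0.37  0.   -0.77 -0.52]
shift cm (cur axes) [-27.85  20.56  -9.33] (target axes) [-30.76  15.88  -9.33] turn deg [ 0.08 -0.05 -9.1 ]
```

View pics/p7.png

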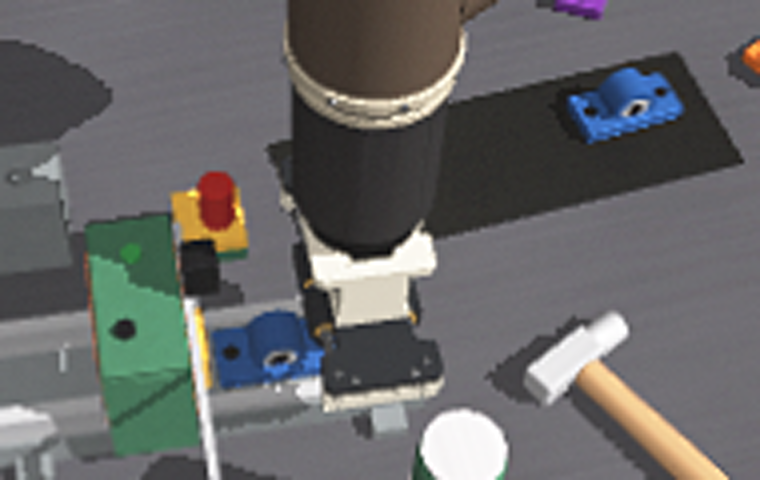

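Call:
servo_tool(
  targets=[
    {"angular":[0,0,0],"xyz":[0.5,0,0],"claw":0},
    {"angular":[0,0,0],"xyz":[0,0,0],"claw":0},
    {"angular":[0,0,0],"xyz":[-2,0,0],"claw":0},
    {"angular":[0,0,0],"xyz":[0,0,-3],"claw":3},
    {"angular":[0,0,0],"xyz":[0,0,-4],"claw":6.5},
    {"angular":[0,0,0],"xyz":[0,0,-4],"claw":6.5},
    {"angular":[0,0,-4.55],"xyz":[0,0,0],"claw":6.5},
    {"angular":[0,0,-4.55],"xyz":[0,0,0],"claw":6.5},
    {"angular":[0,0,0],"xyz":[-3.65,2,0],"claw":6.5},
    {"angular":[0,0,0],"xyz":[-3.65,2,0],"claw":6.5},
    {"angular":[0,0,0],"xyz":[-3.65,2,0],"claw":6.5},
    {"angular":[0,0,0],"xyz":[-3.65,2,0],"claw":6.5},
    {"angular":[0,0,0],"xyz":[-3.65,2,0],"claw":6.5},
    {"angular":[0,0,0],"xyz":[-3.65,2,0],"claw":6.5},
    {"angular":[0,0,0],"xyz":[-3.65,2,0],"claw":6.5},
    {"angular":[0,0,0],"xyz":[-3.65,2,0],"claw":6.5},
    {"angular":[0,0,0],"xyz":[0,0,0],"claw":6.5},
    {"angular":[0,0,0],"xyz":[0,0,0],"claw":6.5},
    {"angular":[0,0,0],"xyz":[0,0,0],"claw":6.5},
  ],
)

```text
t: 21.7
eef_pos: [0.4132, 0.3705, 0.1667]
ee_rot: [3.141, -0.001, -1.48]
force: [0.2, 0.3, 0.4]
width: 0.0651
gripper_force: 0.0
```

```bash
python3 bl.py 7; python3 go.py .4114 .3715 .044 -84.8
```

```text
scene [435.4 108.8] [429, 100, 14, 21, 113]
scene [345.5 165.7] [332, 157, 29, 19, 299]
scene [257.1 226.9] [242, 218, 32, 19, 378]
top [ 14.9 164.6] [0, 160, 32, 10, 104]
top [255.6 174.5] [245, 169, 22, 12, 210]
top [172.3 222.6] [165, 217, 16, 13, 175]
top [ 15. 358.] [0, 347, 33, 24, 179]
t 21.8 pos [0.4136 0.3703 0.1669] rpy [ 1.7998e+02 -4.0000e-02 -8.4850e+01] w 0.0648 gf 0.0 F [-0.9  0.2 -0.4] q [ 1.08  0.23 -0.37  0.   -0.97 -0.99]
shift cm (cur axes) [-0.15  0.2  12.29] (target axes) [-0.14  0.21 12.29] turn deg [ 0.02 -0.04 -0.05]
```

B is still in place. I'll descend and grip it.

Call:
servo_tool(
  targets=[
    {"angular":[0,0,0],"xyz":[-0.15,0.2,3],"claw":6.5},
    {"angular":[0,0,0],"xyz":[0,0,3],"claw":6.5},
    {"angular":[0,0,0],"xyz":[0,0,3],"claw":6.5},
    {"angular":[0,0,0],"xyz":[0,0,2],"claw":6.5},
    {"angular":[0,0,0],"xyz":[0,0,1.2],"claw":6.5},
    {"angular":[0,0,0],"xyz":[0,0,0],"claw":6.5},
    {"angular":[0,0,0],"xyz":[0,0,0],"claw":2},
    {"angular":[0,0,0],"xyz":[0,0,0],"claw":2},
    {"angular":[0,0,0],"xyz":[0,0,0],"claw":2},
    {"angular":[0,0,0],"xyz":[0,0,0],"claw":2},
    {"angular":[0,0,0],"xyz":[0,0,0],"claw":2},
    {"angular":[0,0,0],"xyz":[0,0,0],"claw":2},
  ],
)

```text
t: 23.0
eef_pos: [0.4109, 0.3729, 0.0455]
ee_rot: [-3.141, 0.0, -1.479]
force: [-4.0, 0.5, 5.8]
width: 0.0299
gripper_force: 34.9
```

Call:
servo_tool(
  targets=[
    {"angular":[0,0,0],"xyz":[0,0,-2],"claw":2},
    {"angular":[0,0,0],"xyz":[0,0,-3],"claw":2},
    {"angular":[0,0,0],"xyz":[0,0,-4],"claw":2},
    {"angular":[0,0,0],"xyz":[0,0,-2],"claw":2},
    {"angular":[0,0,4.55],"xyz":[0,0,0],"claw":2},
    {"angular":[0,0,4.55],"xyz":[0,0,0],"claw":2},
    {"angular":[0,0,0],"xyz":[0,0,0],"claw":2},
    {"angular":[0,0,0],"xyz":[0,0,0],"claw":2},
  ],
)

```text
t: 23.8
eef_pos: [0.4107, 0.3722, 0.1544]
ee_rot: [3.141, -0.001, -1.636]
force: [0.3, -0.6, -5.4]
width: 0.0297
gripper_force: 34.9
```

```bash
python3 go.py .6 .1135 .15 -93.9
```

```text
t 23.8 pos [0.4107 0.3722 0.1544] rpy [ 1.7995e+02 -7.0000e-02 -9.3760e+01] w 0.0297 gf 34.9 F [ 0.3 -0.6 -5.4] q [ 1.09  0.24 -0.38 -0.   -0.94 -1.15]
shift cm (cur axes) [ 24.58 -20.59   0.45] (target axes) [ 24.52 -20.65   0.44] turn deg [ 0.05 -0.07  0.14]
```

Call:
servo_tool(
  targets=[
    {"angular":[0,0,0.14],"xyz":[2.4,-3.45,0],"claw":2},
    {"angular":[0,0,0],"xyz":[4.4,-3.45,0],"claw":2},
    {"angular":[0,0,0],"xyz":[4.4,-3.45,0],"claw":2},
    {"angular":[0,0,0],"xyz":[4.4,-3.45,0],"claw":2},
    {"angular":[0,0,0],"xyz":[4.4,-3.45,0],"claw":2},
    {"angular":[0,0,0],"xyz":[4.4,-3.4,0],"claw":2},
    {"angular":[0,0,0],"xyz":[0,0,2],"claw":2},
    {"angular":[0,0,0],"xyz":[0,0,2],"claw":2},
    {"angular":[0,0,0],"xyz":[0,0,1.5],"claw":2},
    {"angular":[0,0,0],"xyz":[0,0,0],"claw":2},
    {"angular":[0,0,0],"xyz":[0,0,0],"claw":2},
    {"angular":[0,0,0],"xyz":[0,0,0],"claw":2},
  ],
)

```text
t: 25.0
eef_pos: [0.5842, 0.1396, 0.1009]
ee_rot: [-3.14, 0.0, -1.64]
force: [0.7, 0.7, -4.1]
width: 0.0295
gripper_force: 34.9
```

```bash
python3 go.py .6 .115 .0735 -93.9
```

```text
t 25.0 pos [0.5842 0.1396 0.1009] rpy [-1.7993e+02  3.0000e-02 -9.3950e+01] w 0.0295 gf 34.9 F [ 0.7  0.7 -4.1] q [ 0.56  0.37 -0.34  0.   -0.86 -0.63]
shift cm (cur axes) [ 2.35 -1.74  2.75] (target axes) [ 2.35 -1.74  2.74] turn deg [-0.07  0.03 -0.05]
```

Call:
servo_tool(
  targets=[
    {"angular":[0,0,0],"xyz":[1.2,-0.9,0],"claw":2},
    {"angular":[0,0,0],"xyz":[1.15,-0.84,0],"claw":2},
    {"angular":[0,0,0],"xyz":[0,0,0],"claw":2},
    {"angular":[0,0,0],"xyz":[0,0,1.4],"claw":2},
    {"angular":[0,0,0],"xyz":[0,0,0.9],"claw":2},
    {"angular":[0,0,0],"xyz":[0,0,0.4],"claw":2},
    {"angular":[0,0,0],"xyz":[0,0,0],"claw":2},
    {"angular":[0,0,0],"xyz":[0,0,0],"claw":2},
  ],
)

```text
t: 25.8
eef_pos: [0.5988, 0.1145, 0.0726]
ee_rot: [3.14, -0.001, -1.64]
force: [-1.6, 0.9, -4.5]
width: 0.0297
gripper_force: 34.9
```

```bash
python3 go.py .6 .115 .0735 -93.9
```

```text
t 25.8 pos [0.5988 0.1145 0.0726] rpy [ 1.7994e+02 -4.0000e-02 -9.3990e+01] w 0.0297 gf 34.9 F [-1.6  0.9 -4.5] q [ 0.51  0.42 -0.34 -0.   -0.81 -0.58]
shift cm (cur axes) [-0.06 -0.12 -0.09] (target axes) [-0.06 -0.12 -0.09] turn deg [ 0.06 -0.04 -0.09]
```

Call:
servo_tool(
  targets=[
    {"angular":[0,0,0],"xyz":[0,0,0.1],"claw":2},
    {"angular":[0,0,0],"xyz":[0,0,0],"claw":5.5},
    {"angular":[0,0,0],"xyz":[0,0,0],"claw":5.5},
    {"angular":[0,0,0],"xyz":[0,0,0],"claw":5.5},
    {"angular":[0,0,0],"xyz":[0,0,0],"claw":5.5},
    {"angular":[0,0,0],"xyz":[0,0,-2],"claw":5.5},
    {"angular":[0,0,0],"xyz":[0,0,-4],"claw":5.5},
    {"angular":[0,0,0],"xyz":[0,0,-4],"claw":6},
    {"angular":[0,0,0],"xyz":[0,0,-4],"claw":6},
    {"angular":[0,0,0],"xyz":[0,0,-3],"claw":6},
    {"angular":[0,0,0],"xyz":[0,4,0],"claw":6},
    {"angular":[0,0,0],"xyz":[0,4,0],"claw":6},
    {"angular":[0,0,0],"xyz":[0,4,0],"claw":6},
    {"angular":[0,0,0],"xyz":[0,3,0],"claw":6},
    {"angular":[0,0,0],"xyz":[0,0,0],"claw":6},
    {"angular":[0,0,0],"xyz":[0,0,0],"claw":6},
  ],
)

```text
t: 27.4
eef_pos: [0.4497, 0.1253, 0.2428]
ee_rot: [-3.14, 0.001, -1.64]
force: [1.0, 0.4, 0.5]
width: 0.0602
gripper_force: 0.0
```

```bash
python3 go.py .3717 -.2717 .15 -94.5; python3 - <<'E'
from h import *
S=grab('scene','scene8');T=grab('top','top8')
a=cv2.resize(S['color'][165:265,80:280],None,fx=4,fy=4,interpolation=cv2.INTER_CUBIC)
b=cv2.resize(T['color'][205:245,310:390],None,fx=5,fy=5,interpolation=cv2.INTER_CUBIC)
c=cv2.resize(T['color'][155:195,215:295],None,fx=5,fy=5,interpolation=cv2.INTER_CUBIC)
o=np.zeros((600,800,3),np.uint8);o[:400]=a;o[400:,:400]=b;o[400:,400:]=c;cv2.imwrite('pics/p8.png',o)
E
```

```text
t 27.4 pos [0.4497 0.1253 0.2428] rpy [-1.7991e+02  7.0000e-02 -9.3940e+01] w 0.0602 gf 0.0 F [1.  0.4 0.5] q [ 0.7   0.01 -0.44  0.   -1.12 -0.76]
shift cm (cur axes) [40.16  5.07  9.23] (target axes) [40.19  4.66  9.28] turn deg [-0.09  0.07  0.56]
```

View pics/p8.png

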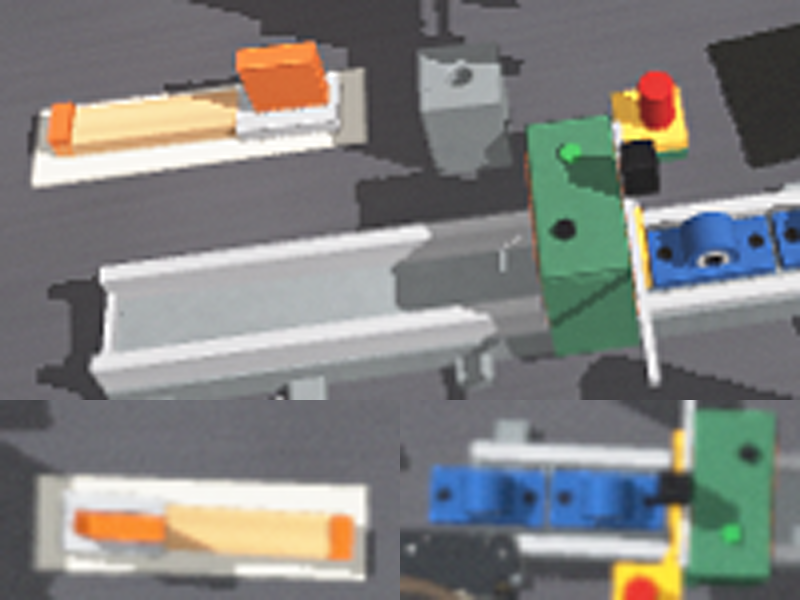

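The blocks stand in line in the infeed, and the stick hasn't moved (handle centre at lower-left crop (121,526)). Time to fetch the stick.

Call:
servo_tool(
  targets=[
    {"angular":[0,0,0],"xyz":[3.6,-0.5,0],"claw":6},
    {"angular":[0,0,0],"xyz":[3.6,-0.5,0],"claw":6},
    {"angular":[0,0,0],"xyz":[3.7,0,0],"claw":6},
    {"angular":[0,0,0],"xyz":[3.7,0,0],"claw":6},
    {"angular":[0,0,0],"xyz":[3.7,0,0],"claw":6},
    {"angular":[0,0,0],"xyz":[3.7,0,0],"claw":6},
    {"angular":[0,0,0],"xyz":[3.7,0,0],"claw":6},
    {"angular":[0,0,0],"xyz":[3.7,1,0],"claw":6},
    {"angular":[0,0,0],"xyz":[3.7,1.5,0],"claw":6},
    {"angular":[0,0,0],"xyz":[3.6,1.6,0],"claw":6},
    {"angular":[0,0,0],"xyz":[3.5,1.6,0],"claw":6},
    {"angular":[0,0,0],"xyz":[0,0,3],"claw":6},
    {"angular":[0,0,0],"xyz":[0,0,3],"claw":6},
    {"angular":[0,0,0],"xyz":[0,0,3],"claw":6},
    {"angular":[0,0,0],"xyz":[0,0,0],"claw":6},
    {"angular":[0,0,0],"xyz":[0,0,0],"claw":6},
  ],
)

```text
t: 29.1
eef_pos: [0.375, -0.2733, 0.1521]
ee_rot: [3.14, -0.0, -1.641]
force: [-0.4, -0.9, 0.0]
width: 0.0602
gripper_force: 0.0
```

```bash
python3 go.py .3717 -.2717 .057 -94
```

```text
t 29.1 pos [ 0.375  -0.2733  0.1521] rpy [ 1.7989e+02 -2.0000e-02 -9.4030e+01] w 0.0602 gf 0.0 F [-0.4 -0.9  0. ] q [-0.2   0.1  -0.57  0.   -0.9   0.13]
shift cm (cur axes) [-0.14  0.32  9.51] (target axes) [-0.14  0.34  9.51] turn deg [ 0.11 -0.02 -0.03]
```

Call:
servo_tool(
  targets=[
    {"angular":[0,0,0],"xyz":[-0.14,0.32,2.5],"claw":6},
    {"angular":[0,0,0],"xyz":[0,0,2.5],"claw":6},
    {"angular":[0,0,0],"xyz":[0,0,2.5],"claw":6},
    {"angular":[0,0,0],"xyz":[0,0,2],"claw":6},
    {"angular":[0,0,0],"xyz":[0,0,0],"claw":6},
    {"angular":[0,0,0],"xyz":[0,0,0],"claw":1.5},
    {"angular":[0,0,0],"xyz":[0,0,0],"claw":1.5},
    {"angular":[0,0,0],"xyz":[0,0,0],"claw":1.5},
    {"angular":[0,0,0],"xyz":[0,0,0],"claw":1.5},
    {"angular":[0,0,0],"xyz":[0,0,0],"claw":1.5},
    {"angular":[0,0,0],"xyz":[0,0,0],"claw":1.5},
    {"angular":[0,0,0],"xyz":[0,0,0],"claw":1.5},
  ],
  force=50,
)

```text
t: 30.3
eef_pos: [0.371, -0.271, 0.0572]
ee_rot: [3.141, 0.0, -1.641]
force: [-2.6, 1.5, 6.0]
width: 0.0197
gripper_force: 49.8
```

```bash
python3 go.py .3717 -.2717 .18 -93.9
```

```text
t 30.3 pos [ 0.371  -0.271   0.0572] rpy [179.95   0.   -94.01] w 0.0197 gf 49.8 F [-2.6  1.5  6. ] q [-0.2   0.23 -0.69  0.   -0.64  0.13]
shift cm (cur axes) [  0.06  -0.06 -12.28] (target axes) [  0.06  -0.07 -12.28] turn deg [ 0.05  0.   -0.11]
```

```bash
python3 - <<'E'
from h import *
f=load('top0');g=load('scene0')
k=.64
print('hammer head corners',pt(f,[[x*k,y*k] for x,y in((297,268),(327,253),(302,245),(310,240))],.02).round(3))
print('head ctr z',[ (pt(f,[[312*k,260*k]],z)[0]-pt(g,[[521*k,358*k]],z)[0]).round(3) for z in (.01,.02,.03,.04)])
print('spray',pt(f,[[365*k,196*k]],.17).round(3),pt(g,[[477*k,390*k]],.17).round(3),'brown',pt(f,[[213*k,289*k]],.02).round(3))
E
```

```text
hammer head corners [[0.614 0.281 0.02 ]
 [0.651 0.204 0.02 ]
 [0.673 0.267 0.02 ]
 [0.686 0.247 0.02 ]]
head ctr z [array([-0.004, -0.003, -0.   ]), array([-0.01 , -0.001,  0.   ]), array([-0.017,  0.001,  0.   ]), array([-0.023,  0.003,  0.   ])]
spray [[0.761 0.097 0.17 ]] [[0.76  0.103 0.17 ]] brown [[0.565 0.497 0.02 ]]
```

Call:
servo_tool(
  targets=[
    {"angular":[0,0,0],"xyz":[0,0,-1],"claw":1.5},
    {"angular":[0,0,0],"xyz":[0,0,-2.5],"claw":1.5},
    {"angular":[0,0,0],"xyz":[0,0,-3],"claw":1.5},
    {"angular":[0,0,0],"xyz":[0,0,-3],"claw":1.5},
    {"angular":[0,0,0],"xyz":[0,0,-3],"claw":1.5},
    {"angular":[0,0,0],"xyz":[0,0,-3],"claw":1.5},
    {"angular":[0,0,0],"xyz":[0,0,-3],"claw":1.5},
    {"angular":[0,0,0],"xyz":[0,0,0],"claw":1.5},
    {"angular":[0,0,0],"xyz":[0,0,0],"claw":1.5},
  ],
)

```text
t: 31.2
eef_pos: [0.3714, -0.2708, 0.2424]
ee_rot: [-3.14, 0.001, -1.641]
force: [0.0, 0.2, -4.5]
width: 0.0199
gripper_force: 49.8
```

```bash
python3 go.py .614 .37 .242 -93.9
```

```text
t 31.2 pos [ 0.3714 -0.2708  0.2424] rpy [-1.7992e+02  3.0000e-02 -9.4040e+01] w 0.0199 gf 49.8 F [ 0.   0.2 -4.5] q [-0.2   0.   -0.45 -0.   -1.12  0.13]
shift cm (cur axes) [-65.62 -19.68   0.1 ] (target axes) [-6.558e+01 -1.984e+01  4.000e-02] turn deg [-0.08  0.03 -0.14]
```

Call:
servo_tool(
  targets=[
    {"angular":[0,0,-0.14],"xyz":[-1.6,-1.1,0],"claw":1.5},
    {"angular":[0,0,0],"xyz":[-3,-1.1,0],"claw":1.5},
    {"angular":[0,0,0],"xyz":[-3.6,-1.1,0],"claw":1.5},
    {"angular":[0,0,0],"xyz":[-3.6,-1.1,0],"claw":1.5},
    {"angular":[0,0,0],"xyz":[-3.6,-1.1,0],"claw":1.5},
    {"angular":[0,0,0],"xyz":[-3.6,-1.1,0],"claw":1.5},
    {"angular":[0,0,0],"xyz":[-3.6,-1.1,0],"claw":1.5},
    {"angular":[0,0,0],"xyz":[-3.6,-1.1,0],"claw":1.5},
    {"angular":[0,0,0],"xyz":[-3.6,-1.1,0],"claw":1.5},
    {"angular":[0,0,0],"xyz":[-3.6,-1.1,0],"claw":1.5},
    {"angular":[0,0,0],"xyz":[-3.6,-1.1,0],"claw":1.5},
    {"angular":[0,0,0],"xyz":[-3.6,-1.1,0],"claw":1.5},
    {"angular":[0,0,0],"xyz":[-3.6,-1.1,0],"claw":1.5},
    {"angular":[0,0,0],"xyz":[-3.6,-1.1,0],"claw":1.5},
    {"angular":[0,0,0],"xyz":[-3.6,-1.1,0],"claw":1.5},
    {"angular":[0,0,0],"xyz":[-3.6,-1.1,0],"claw":1.5},
    {"angular":[0,0,0],"xyz":[-3.6,-1.1,0],"claw":1.5},
    {"angular":[0,0,0],"xyz":[-3.6,-1.1,0],"claw":1.5},
    {"angular":[0,0,0],"xyz":[-3,0,0],"claw":1.5},
    {"angular":[0,0,0],"xyz":[0,0,0],"claw":1.5},
  ],
)

```text
t: 33.2
eef_pos: [0.6125, 0.3691, 0.238]
ee_rot: [3.138, -0.003, -1.636]
force: [0.1, -0.4, -4.1]
width: 0.0198
gripper_force: 49.8
```

```bash
python3 go.py .614 .375 .094 -93.9; python3 bl.py 9
```

```text
t 33.2 pos [0.6125 0.3691 0.238 ] rpy [ 1.798e+02 -1.500e-01 -9.375e+01] w 0.0198 gf 49.8 F [ 0.1 -0.4 -4.1] q [ 0.81  0.43  0.1  -0.   -1.24 -0.88]
shift cm (cur axes) [-0.63 -0.16 14.4 ] (target axes) [-0.59 -0.11 14.4 ] turn deg [ 0.2  -0.15  0.15]
scene [288.5 222.2] [273, 213, 32, 19, 374]
scene [257.2 226.9] [242, 218, 32, 19, 379]
top [ 15.  164.7] [0, 160, 32, 10, 108]
top [232.2 174. ] [221, 169, 23, 11, 222]
top [255.3 174.5] [245, 169, 22, 12, 216]
top [ 15.1 357.9] [0, 347, 33, 23, 173]
```

Call:
servo_tool(
  targets=[
    {"angular":[0.2,-0.15,0.15],"xyz":[-0.6,-0.1,1],"claw":1.5},
    {"angular":[0,0,0],"xyz":[0,0,3],"claw":1.5},
    {"angular":[0,0,0],"xyz":[0,0,3],"claw":1.5},
    {"angular":[0,0,0],"xyz":[0,0,3],"claw":1.5},
    {"angular":[0,0,0],"xyz":[0,0,2.5],"claw":1.5},
    {"angular":[0,0,0],"xyz":[0,0,1.5],"claw":1.5},
    {"angular":[0,0,0],"xyz":[0,0,0],"claw":1.5},
    {"angular":[0,0,0],"xyz":[0,0,0],"claw":1.5},
  ],
)

```text
t: 34.1
eef_pos: [0.6156, 0.3721, 0.1027]
ee_rot: [-3.137, 0.003, -1.641]
force: [-0.3, 0.7, -2.0]
width: 0.0198
gripper_force: 49.8
```

```bash
python3 go.py .614 .375 .092 -93.9; python3 bl.py 10; python3 - <<'E'
from h import *
a,b=load('s_9')['color'],load('s_10')['color']
# nose colour location in top & scene
for n in('s_10','t_10'):
    f=load(n);h=cv2.cvtColor(f['color'],cv2.COLOR_BGR2HSV);m=cv2.inRange(h,(3,170,120),(13,255,255));_,_,st,c=cv2.connectedComponentsWithStats(m)
    print(n,[(c[i].round(1).tolist(),st[i].tolist()) for i in range(1,len(st)) if st[i,4]>12])
    z=.062; X=[[.6006,.182,z]]; print('expected nose top',proj(f,X).round(1))
E
```

```text
t 34.1 pos [0.6156 0.3721 0.1027] rpy [-1.7976e+02  1.6000e-01 -9.4040e+01] w 0.0198 gf 49.8 F [-0.3  0.7 -2. ] q [ 0.81  0.53 -0.06  0.   -0.98 -0.89]
shift cm (cur axes) [-0.27  0.19  1.07] (target axes) [-0.28  0.18  1.07] turn deg [-0.24  0.16 -0.14]
scene [288.6 222.2] [273, 213, 32, 19, 369]
scene [257.1 226.9] [242, 218, 32, 19, 382]
top [ 14.9 164.6] [0, 160, 32, 10, 109]
top [232.2 174.1] [221, 169, 23, 11, 221]
top [255.2 174.5] [245, 169, 22, 12, 220]
top [ 15.1 358. ] [0, 347, 33, 24, 176]
top [ 89.8 359.6] [80, 348, 31, 36, 462]
s_10 [([368.3, 201.8], [364, 193, 10, 16, 113]), ([311.0, 213.7], [307, 208, 8, 12, 63])]
expected nose top [[311.1 213.6]]
t_10 [([169.5, 169.6], [168, 168, 4, 5, 17]), ([262.8, 193.1], [260, 190, 7, 7, 23]), ([129.8, 224.6], [120, 214, 18, 21, 96]), ([95.9, 328.7], [90, 322, 11, 13, 39])]
expected nose top [[213.8 173.2]]
```

Call:
servo_tool(
  targets=[
    {"angular":[-0.24,0.16,-0.14],"xyz":[0,0.15,0.5],"claw":1.5},
    {"angular":[0,0,0],"xyz":[0,0,0.5],"claw":1.5},
    {"angular":[0,0,0],"xyz":[0,0,0],"claw":1.5},
    {"angular":[0,0,0],"xyz":[0.8,0,0],"claw":1.5},
    {"angular":[0,0,0],"xyz":[0.8,0,0],"claw":1.5},
    {"angular":[0,0,0],"xyz":[0.8,0,0],"claw":1.5},
    {"angular":[0,0,0],"xyz":[0.8,0,0],"claw":1.5},
    {"angular":[0,0,0],"xyz":[0.8,0,0],"claw":1.5},
    {"angular":[0,0,0],"xyz":[0,0,0],"claw":1.5},
  ],
)

```text
t: 35.1
eef_pos: [0.6112, 0.3318, 0.0928]
ee_rot: [-3.141, 0.001, -1.639]
force: [0.6, 1.4, -3.7]
width: 0.0196
gripper_force: 49.8
```

```bash
python3 bl.py 11;python3 go.py .601 .2 .092 -93.9
```

```text
scene [435.4 108.8] [429, 100, 14, 21, 115]
top [ 14.5 164.5] [0, 160, 32, 10, 104]
top [247.7 174.5] [229, 169, 39, 12, 377]
top [ 15.1 357.9] [0, 347, 33, 24, 176]
top [ 91.  360.7] [80, 348, 33, 36, 553]
t 35.2 pos [0.6111 0.3319 0.0924] rpy [ 1.7997e+02 -1.0000e-02 -9.3910e+01] w 0.0201 gf 49.8 F [ 0.   1.  -3.4] q [ 0.78  0.51 -0.12 -0.   -0.94 -0.85]
shift cm (cur axes) [13.23  0.11  0.05] (target axes) [13.23  0.11  0.04] turn deg [ 0.03 -0.01 -0.01]
```

Call:
servo_tool(
  targets=[
    {"angular":[0,0,0],"xyz":[0.8,0,0],"claw":1.5},
    {"angular":[0,0,0],"xyz":[0.9,0,0],"claw":1.5},
    {"angular":[0,0,0],"xyz":[0.9,0,0],"claw":1.5},
    {"angular":[0,0,0],"xyz":[0.9,0,0],"claw":1.5},
    {"angular":[0,0,0],"xyz":[0.9,0,0],"claw":1.5},
    {"angular":[0,0,0],"xyz":[0.9,0,0],"claw":1.5},
    {"angular":[0,0,0],"xyz":[0.9,0,0],"claw":1.5},
    {"angular":[0,0,0],"xyz":[0.9,0,0],"claw":1.5},
    {"angular":[0,0,0],"xyz":[0.9,0,0],"claw":1.5},
    {"angular":[0,0,0],"xyz":[0.9,0,0],"claw":1.5},
    {"angular":[0,0,0],"xyz":[0.9,0,0],"claw":1.5},
    {"angular":[0,0,0],"xyz":[0.9,0,0],"claw":1.5},
    {"angular":[0,0,0],"xyz":[0.9,0,0],"claw":1.5},
    {"angular":[0,0,0],"xyz":[0.8,0,0],"claw":1.5},
    {"angular":[0,0,0],"xyz":[0.5,0,0],"claw":1.5},
    {"angular":[0,0,0],"xyz":[0,0,0],"claw":1.5},
  ],
)

```text
t: 36.8
eef_pos: [0.6026, 0.204, 0.0926]
ee_rot: [-3.141, 0.001, -1.638]
force: [0.9, 3.3, -3.5]
width: 0.0199
gripper_force: 49.8
```

```bash
python3 bl.py 12;python3 go.py .5985 .079 .0858 -93.9
```

```text
scene [435.3 108.9] [429, 100, 14, 21, 114]
scene [246.7 229.2] [242, 222, 11, 15, 110]
scene [201.9 232.5] [191, 226, 24, 15, 217]
top [ 15.  164.7] [0, 161, 32, 9, 101]
top [264.3 175.5] [262, 170, 6, 11, 53]
top [297.2 176.4] [290, 172, 16, 10, 138]
top [ 15.  358.1] [0, 347, 33, 24, 178]
t 36.9 pos [0.6026 0.204  0.0924] rpy [-180.      0.    -93.86] w 0.0199 gf 49.8 F [ 1.4  2.4 -2.9] q [ 0.63  0.43 -0.27 -0.   -0.87 -0.7 ]
shift cm (cur axes) [12.5  -0.43  0.66] (target axes) [12.5  -0.44  0.66] turn deg [-0.    0.    0.04]
```

Call:
servo_tool(
  targets=[
    {"angular":[0,0,0],"xyz":[0.5,-0.2,0.3],"claw":1.5},
    {"angular":[0,0,0],"xyz":[0.5,0,0.25],"claw":1.5},
    {"angular":[0,0,0],"xyz":[0.9,0,0],"claw":1.5},
    {"angular":[0,0,0],"xyz":[0.9,0,0],"claw":1.5},
    {"angular":[0,0,0],"xyz":[0.9,0,0],"claw":1.5},
    {"angular":[0,0,0],"xyz":[0.9,0,0],"claw":1.5},
    {"angular":[0,0,0],"xyz":[0.9,0,0],"claw":1.5},
    {"angular":[0,0,0],"xyz":[0.9,0,0],"claw":1.5},
    {"angular":[0,0,0],"xyz":[0.9,0,0],"claw":1.5},
    {"angular":[0,0,0],"xyz":[0.9,0,0],"claw":1.5},
    {"angular":[0,0,0],"xyz":[0.9,0,0],"claw":1.5},
    {"angular":[0,0,0],"xyz":[0,0,0],"claw":1.5},
  ],
)

```text
t: 38.1
eef_pos: [0.5978, 0.1123, 0.0866]
ee_rot: [3.14, -0.001, -1.639]
force: [0.4, 1.5, -2.7]
width: 0.0202
gripper_force: 49.8
```

```bash
python3 bl.py 13;python3 go.py .5985 .079 .0858 -93.9
```

```text
scene [435.5 108.8] [429, 100, 14, 21, 115]
scene [186.3 234.8] [159, 225, 56, 21, 549]
top [ 15.  164.6] [0, 160, 32, 10, 104]
top [309.3 176.9] [290, 172, 39, 11, 375]
top [ 15.2 358. ] [0, 347, 33, 24, 178]
t 38.2 pos [0.5975 0.1124 0.0863] rpy [ 1.7988e+02 -7.0000e-02 -9.3910e+01] w 0.0199 gf 49.8 F [ 0.3  1.1 -2.9] q [ 0.51  0.4  -0.34 -0.   -0.84 -0.58]
shift cm (cur axes) [ 3.32 -0.33  0.05] (target axes) [ 3.32 -0.33  0.05] turn deg [ 0.12 -0.07 -0.01]
```

Call:
servo_tool(
  targets=[
    {"angular":[0,0,0],"xyz":[0.8,-0.1,0],"claw":1.5},
    {"angular":[0,0,0],"xyz":[0.8,0,0],"claw":1.5},
    {"angular":[0,0,0],"xyz":[0.8,0,0],"claw":1.5},
    {"angular":[0,0,0],"xyz":[0.8,0,0],"claw":1.5},
    {"angular":[0,0,0],"xyz":[0.5,0,0],"claw":1.5},
    {"angular":[0,0,0],"xyz":[0,0,0],"claw":1.5},
    {"angular":[0,0,0],"xyz":[-1,0,0],"claw":1.5},
    {"angular":[0,0,0],"xyz":[-3,0,0],"claw":1.5},
    {"angular":[0,0,0],"xyz":[-3,0,0],"claw":1.5},
    {"angular":[0,0,0],"xyz":[-3,0,0],"claw":1.5},
    {"angular":[0,0,0],"xyz":[0,0,0],"claw":1.5},
  ],
)

```text
t: 39.3
eef_pos: [0.6035, 0.1792, 0.0862]
ee_rot: [3.141, -0.0, -1.636]
force: [0.7, -1.1, -3.6]
width: 0.0202
gripper_force: 49.8
```

```bash
python3 bl.py 14;python3 go.py .6026 .204 .092 -93.9; python3 - <<'E'
from h import *
f=load('t_14')
h=cv2.cvtColor(f['color'],cv2.COLOR_BGR2HSV);m=cv2.inRange(h,(100,140,40),(120,255,255))[168:186,280:360]
u=np.where(m.any(0))[0]+280; print('u',u.min(),u.max())
X=pt(f,[[u.min()-.5,177],[u.max()+.5,178]],.044)[:,:2]-[.589,-.0408]
a=-.0683; print((X@np.array([[np.cos(a),-np.sin(a)],[np.sin(a),np.cos(a)]])).round(4))
E
```

```text
scene [435.4 108.8] [429, 100, 14, 21, 115]
scene [176.1 236.6] [146, 228, 62, 20, 571]
top [ 14.8 164.6] [0, 160, 32, 10, 105]
top [315.3 176.9] [293, 172, 45, 11, 443]
top [ 14.6 358.3] [0, 347, 33, 24, 172]
t 39.4 pos [0.6026 0.1764 0.0859] rpy [ 1.7988e+02 -8.0000e-02 -9.3800e+01] w 0.0195 gf 49.8 F [ 0.4  0.2 -3.5] q [ 0.6   0.43 -0.29 -0.   -0.86 -0.66]
shift cm (cur axes) [-2.75  0.18 -0.61] (target axes) [-2.75  0.18 -0.61] turn deg [ 0.12 -0.08  0.1 ]
u 293 337
[[-0.0028 -0.0858]
 [ 0.0016 -0.2651]]
```

Call:
servo_tool(
  targets=[
    {"angular":[0,0,0],"xyz":[-1,0,-0.6],"claw":1.5},
    {"angular":[0,0,0],"xyz":[-2,0,0],"claw":1.5},
    {"angular":[0,0,0],"xyz":[-2,0,0],"claw":1.5},
    {"angular":[0,0,0],"xyz":[0,0,0],"claw":1.5},
    {"angular":[0,0,0],"xyz":[0,0,-2],"claw":1.5},
    {"angular":[0,0,0],"xyz":[0,0,-3],"claw":1.5},
    {"angular":[0,0,0],"xyz":[0,0,-3],"claw":1.5},
    {"angular":[0,0,0],"xyz":[0,0,-3],"claw":1.5},
    {"angular":[0,0,0],"xyz":[0,0,-3],"claw":1.5},
    {"angular":[0,0,0],"xyz":[0,0,-2],"claw":1.5},
    {"angular":[0,0,0],"xyz":[0,0,0],"claw":1.5},
    {"angular":[0,0,0],"xyz":[0,0,0],"claw":1.5},
  ],
)

```text
t: 40.6
eef_pos: [0.6064, 0.2258, 0.252]
ee_rot: [3.14, 0.0, -1.639]
force: [-0.4, 0.9, -3.9]
width: 0.0192
gripper_force: 49.8
```

```bash
python3 go.py .371 -.271 .25 -94
```

```text
t 40.6 pos [0.6064 0.2258 0.252 ] rpy [ 1.7992e+02  1.0000e-02 -9.3900e+01] w 0.0192 gf 49.8 F [-0.4  0.9 -3.9] q [ 0.66  0.31 -0.05 -0.   -1.21 -0.72]
shift cm (cur axes) [51.17 20.1   0.21] (target axes) [51.21 20.01  0.2 ] turn deg [0.08 0.01 0.1 ]
```

Call:
servo_tool(
  targets=[
    {"angular":[0,0,0],"xyz":[1.5,1.18,0],"claw":1.5},
    {"angular":[0,0,0],"xyz":[3,1.18,0],"claw":1.5},
    {"angular":[0,0,0],"xyz":[3,1.18,0],"claw":1.5},
    {"angular":[0,0,0],"xyz":[3,1.18,0],"claw":1.5},
    {"angular":[0,0,0],"xyz":[3,1.18,0],"claw":1.5},
    {"angular":[0,0,0],"xyz":[3,1.18,0],"claw":1.5},
    {"angular":[0,0,0],"xyz":[3,1.18,0],"claw":1.5},
    {"angular":[0,0,0],"xyz":[3,1.18,0],"claw":1.5},
    {"angular":[0,0,0],"xyz":[3,1.18,0],"claw":1.5},
    {"angular":[0,0,0],"xyz":[3,1.18,0],"claw":1.5},
    {"angular":[0,0,0],"xyz":[3,1.18,0],"claw":1.5},
    {"angular":[0,0,0],"xyz":[3,1.18,0],"claw":1.5},
    {"angular":[0,0,0],"xyz":[3,1.18,0],"claw":1.5},
    {"angular":[0,0,0],"xyz":[3,1.18,0],"claw":1.5},
    {"angular":[0,0,0],"xyz":[3,1.18,0],"claw":1.5},
    {"angular":[0,0,0],"xyz":[3,1.18,0],"claw":1.5},
    {"angular":[0,0,0],"xyz":[3,1.18,0],"claw":1.5},
    {"angular":[0,0,0],"xyz":[1.5,0,0],"claw":1.5},
    {"angular":[0,0,0],"xyz":[0,0,0],"claw":1.5},
    {"angular":[0,0,0],"xyz":[0,0,0],"claw":1.5},
  ],
)

```text
t: 42.6
eef_pos: [0.3713, -0.2695, 0.2514]
ee_rot: [3.138, 0.001, -1.64]
force: [-0.2, 0.2, -3.2]
width: 0.0198
gripper_force: 49.8
```

```bash
python3 go.py .371 -.271 .0585 -94
```

```text
t 42.6 pos [ 0.3713 -0.2695  0.2514] rpy [ 1.7982e+02  4.0000e-02 -9.3970e+01] w 0.0198 gf 49.8 F [-0.2  0.2 -3.2] q [-0.2  -0.01 -0.44 -0.   -1.14  0.13]
shift cm (cur axes) [ 0.17 -0.04 19.29] (target axes) [ 0.16  0.02 19.29] turn deg [0.18 0.04 0.03]
```

Call:
servo_tool(
  targets=[
    {"angular":[0.18,0,0],"xyz":[0.3,0,2],"claw":1.5},
    {"angular":[0,0,0],"xyz":[0,0,4],"claw":1.5},
    {"angular":[0,0,0],"xyz":[0,0,4],"claw":1.5},
    {"angular":[0,0,0],"xyz":[0,0,4],"claw":1.5},
    {"angular":[0,0,0],"xyz":[0,0,3],"claw":1.5},
    {"angular":[0,0,0],"xyz":[0,0,1.2],"claw":1.5},
    {"angular":[0,0,0],"xyz":[0,0,0.5],"claw":1.5},
    {"angular":[0,0,0],"xyz":[0,0,0],"claw":1.5},
    {"angular":[0,0,0],"xyz":[0,0,0],"claw":1.5},
  ],
)

```text
t: 43.5
eef_pos: [0.3731, -0.2726, 0.0665]
ee_rot: [-3.138, -0.0, -1.638]
force: [0.2, 0.2, -3.5]
width: 0.0197
gripper_force: 49.8
```

```bash
python3 go.py .371 -.2725 .0575 -94
```

```text
t 43.5 pos [ 0.3731 -0.2726  0.0665] rpy [-1.798e+02 -3.000e-02 -9.383e+01] w 0.0197 gf 49.8 F [ 0.2  0.2 -3.5] q [-0.2   0.22 -0.68 -0.   -0.67  0.14]
shift cm (cur axes) [0.01 0.21 0.9 ] (target axes) [0.01 0.21 0.9 ] turn deg [-0.2  -0.03  0.17]
```

Call:
servo_tool(
  targets=[
    {"angular":[-0.2,0,0.17],"xyz":[0,0.21,0.4],"claw":1.5},
    {"angular":[0,0,0],"xyz":[0,0,0.3],"claw":1.5},
    {"angular":[0,0,0],"xyz":[0,0,0.2],"claw":1.5},
    {"angular":[0,0,0],"xyz":[0,0,0],"claw":1.5},
    {"angular":[0,0,0],"xyz":[0,0,0],"claw":1.5},
  ],
)

```text
t: 44.0
eef_pos: [0.3703, -0.2727, 0.0572]
ee_rot: [3.141, -0.0, -1.642]
force: [-3.6, 1.7, 5.7]
width: 0.0201
gripper_force: 49.9
```

Call:
servo_tool(
  targets=[
    {"angular":[0,0,0],"xyz":[0,0,0],"claw":2.5},
    {"angular":[0,0,0],"xyz":[0,0,0],"claw":5},
    {"angular":[0,0,0],"xyz":[0,0,0],"claw":5},
    {"angular":[0,0,0],"xyz":[0,0,0],"claw":5},
    {"angular":[0,0,0],"xyz":[0,0,0],"claw":5},
    {"angular":[0,0,0],"xyz":[0,0,-2],"claw":5},
    {"angular":[0,0,0],"xyz":[0,0,-4],"claw":5},
    {"angular":[0,0,0],"xyz":[0,0,-4],"claw":5},
    {"angular":[0,0,0],"xyz":[0,0,-4],"claw":5},
    {"angular":[0,0,0],"xyz":[0,0,-4],"claw":5},
    {"angular":[0,0,0],"xyz":[4,0,0],"claw":5},
    {"angular":[0,0,0],"xyz":[4,0,0],"claw":5},
    {"angular":[0,0,0],"xyz":[4,0,0],"claw":5},
    {"angular":[0,0,0],"xyz":[4,0,0],"claw":5},
    {"angular":[0,0,0],"xyz":[4,0,0],"claw":5},
    {"angular":[0,0,0],"xyz":[4,0,0],"claw":5},
    {"angular":[0,0,0],"xyz":[4,0,0],"claw":5},
    {"angular":[0,0,0],"xyz":[4,0,0],"claw":5},
    {"angular":[0,0,0],"xyz":[0,0,0],"claw":5},
    {"angular":[0,0,0],"xyz":[0,0,0],"claw":5},
  ],
)

```text
t: 46.0
eef_pos: [0.3471, -0.5923, 0.2354]
ee_rot: [3.139, 0.001, -1.643]
force: [-0.2, -0.3, 0.6]
width: 0.0498
gripper_force: 0.0
```

```bash
python3 bl.py 15; python3 go.py .371 -.2725 .0575 -94; python3 - <<'E'
from h import *
a=cv2.resize(load('s_15')['color'][110:270,80:340],None,fx=3,fy=3,interpolation=cv2.INTER_CUBIC)[:400]
b=cv2.resize(load('t_15')['color'][155:245,210:400],None,fx=4,fy=4,interpolation=cv2.INTER_CUBIC)
a=cv2.resize(load('s_15')['color'][160:260,80:280],None,fx=3,fy=3,interpolation=cv2.INTER_CUBIC)
b=cv2.resize(load('t_15')['color'][155:245,210:400],None,fx=3,fy=3,interpolation=cv2.INTER_CUBIC)
o=np.zeros((575,600,3),np.uint8);o[:300]=a;o[302:572,:570]=b;cv2.imwrite('pics/fin.png',o)
def org(n):
    h=cv2.cvtColor(load(n)['color'],cv2.COLOR_BGR2HSV);m=cv2.inRange(h,(3,170,120),(13,255,255));_,_,st,c=cv2.connectedComponentsWithStats(m)
    print(n,[c[i].round(1).tolist() for i in range(1,len(st)) if st[i,4]>12])
for n in('scene0','s_15','top0','t_15'): org(n)
E
```

```text
scene [435.5 108.8] [429, 100, 14, 21, 115]
scene [ 20.  107.4] [14, 103, 12, 9, 59]
scene [176.1 236.6] [146, 228, 62, 20, 570]
top [ 15.  164.7] [0, 160, 32, 10, 106]
top [315.1 176.9] [293, 172, 45, 11, 440]
top [ 15. 358.] [0, 347, 33, 24, 178]
t 46.1 pos [ 0.3476 -0.5912  0.2365] rpy [ 1.7991e+02  2.0000e-02 -9.4050e+01] w 0.05 gf 0.0 F [-0.5  1.  -0.7] q [-0.76  0.38  0.02  0.   -1.21  0.68]
shift cm (cur axes) [-31.95  -0.11  17.92] (target axes) [-31.96  -0.11  17.9 ] turn deg [ 0.09  0.03 -0.05]
scene0 [[387.3, 158.0], [150.5, 183.7], [95.2, 196.1]]
s_15 [[387.2, 157.9], [149.5, 184.0], [94.5, 197.3]]
top0 [[130.2, 227.2], [95.9, 328.6]]
t_15 [[262.9, 193.1], [130.4, 227.4], [330.8, 228.6], [95.4, 329.2]]
```

View pics/fin.png

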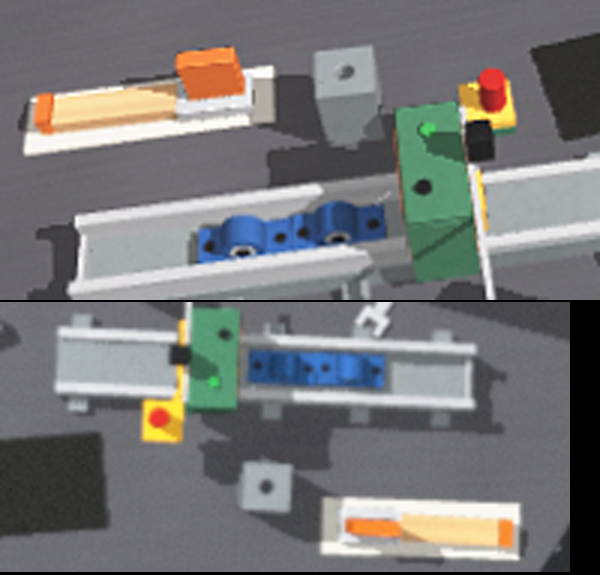

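The final picture shows the guard pinned and both blue blocks upright on the outfeed, clear of the tunnel. The stick is on its pad, nose the same way.

```bash
python3 -c "
from station import order; print(order.job_done())"
```

```text
the job is handed in; nothing more can be done
None
```

The job is handed in: the guard is home and pinned, both blue blocks stand upright on the outfeed clear of the tunnel, and the stick is back on its pad within about 3 mm of where it lay. The stick pushed only the rear block, which pushed the other ahead of it, and the gripper's closed fingers slid the first block along the infeed up to the guard, before the tunnel.

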